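# Cover the soak well and open the air lever to its tab

## Task

Close the parts-soak unit: slide the blue pan-shaped cover over the steel deck, without lifting it off or tipping it over, until it drops into the yellow stepped rim of the round well and sits level all round. Only then, with the well closed, swing the red-knobbed air lever round until its orange pointer is at the green tab, and let go. Leave the spanner, bearing, socket and bottle where they are.

Things in the scene. Friction and masses are not known exactly. Their poses are not given: they have to be found in the camera images.
- washer: bench-top parts-soak unit, fixed: red box with a flat stainless deck 350 x 660 mm, 120 mm above the bench. Origin on the bench under the centre of the well; x points away from the robot, y to its left (yaw up to 0.15 rad). The deck reaches 140 mm to -x, 210 mm to +x and 330 mm to either side of the well.
- well (a point): centre of the round well at the height of its seat: a yellow ledge 6 mm below the deck, inside the recess of diameter 128.5 mm; the open well inside the ledge is 76 mm wide and holds a gear wheel.
- cover: loose blue steel cover like a shallow pan, open upward: outer diameter 124 mm, 24 mm high, wall 4 mm, floor 5 mm thick (inside diameter 116 mm), about 0.35 kg. Origin at the centre of its underside, z up. It starts on the deck to the left or the right of the well. Seated, its origin is at point well and its rim stands 18 mm above the deck.
- valve_hinge (a point): on the upright axis of the air lever, at the height of the lever bar, 28 mm above the deck; the valve is fixed on the deck on the other side of the well from the cover. Its round hub is 52 mm wide and its axis end stands 38 mm above the deck.
- lever (a joint): angle of the air lever about its upright axis (rad, 0 to 2.1): grows anticlockwise seen from above. At 0 it points to the left and a little towards the robot, at 1.05 about straight towards the robot (if the valve is not yawed), at 2.1 to the right. It stays where it is left (stiff, about 2 N at the knob).
- lever_knob (a point): top centre of the lever's upright round red knob, 18 mm wide; it stands 42 mm up from the lever bar (top 70 mm above the deck), 66 mm from the axis.
- lever_tip (a point): end of the lever's orange pointer, 85 mm from the axis, 28 mm above the deck.
- tab (a joint): angle of the green setting tab on the black and white scale about the same axis, on the same scale as the lever's angle (0.8 to 1.8); it is only a marker and cannot be touched. The lever is at the tab when the two angles are equal.
- tab_mark (a point): where the lever's pointer end (point lever_tip) must come: 85 mm from the axis in the direction of the green tab, 28 mm above the deck.
- bearing: bystander: loose steel ring 48 mm wide, 15 mm high, on the far part of the deck; origin at the centre of its underside.
- spanner: bystander: loose steel spanner 150 mm long, lying on the far part of the deck roughly along y; origin under its middle.
- socket: bystander: loose dark steel socket 26 mm wide, 38 mm high, on the far part of the deck; origin at the centre of its underside.
- bottle: bystander: white bottle with red cap, 70 mm wide, 190 mm high, standing on the bench to the left of the unit; origin at the centre of its underside.
Not all that is in view belongs to the job. What is shaped like the cover but brown or purple is not meant.

How it is judged:
By the outcome, as a careful person would: the job done as asked, in the order asked, and still so for the second after the job is handed in, with the robot touching nothing.
It also fails if it takes over 54 s, if anything falls off the work surface, if the arm or the gripper's body presses on something with over 40 N, if the wrist force passes 120 N, or if a joint passes its speed limit or range.

## Robot

A 7-joint arm with a two-finger parallel gripper is mounted at the origin on the work surface. World frame = base frame: x ahead of the robot, y to its left, z up, the work surface at z = 0. Lengths are in m, angles in degrees, forces in N, time in s.
With the tool pointing down it reaches from about 0.4 to 0.85 m from the base axis. Payload 4.5 kg.
Tool frame: the origin (TCP) lies on the centre line of the jaws, within the pads' length; the fingertips stand 11 mm ahead of it and the grasp point (between the pads) lies 8 mm behind it; y points along the fingers, x is the direction in which the jaws open and shut, and the axes are right-handed (so a half turn about y gives the same grasp; the last joint's range is limited). The gripper opens to 85 mm and grips with 20 to 120 N. Pads are 22 mm wide; open, the fingers measure 114 mm over their backs; the gripper's body (76 mm by 85 mm) begins 54 mm behind the grasp point. The pads swing forward as they close: fully open they stand 13 mm farther back than shut.
Start: joints at [69.603, 39.483, -11.15, 89.685, 9.013, 51.709, -12.324], TCP at [0.238, -0.578, 0.242] pointing down, gripper open.
Joint ranges: [-172.22, 172.22], [-26.19, 119.32], [-84.43, 86.54], [7.71, 146.69], [-57.33, 237.33], [2.42, 119.75], [-152.13, 152.13]. Speed limits (degrees/s): [147.25, 147.25, 180, 180, 180, 180, 180].

## Interface

Orientations are given as a 3x3 rotation matrix whose columns are the frame's x, y, z axes.
In Python, from bench import robot, imaging gives the robot as it stands.
- The arm moves only by the tool play_rows, never from a script. Its argument "rows" is a list of rows, each a list of 2 entries, a list of its own where there are three numbers: the shift along the tool's x, y, z in cm, then the turn, a rotation vector about the tool's x, y, z in degrees. In form: [[[tx, ty, tz], [ax, ay, az]], ...]. A call has 1 to 10 rows; each row shifts and turns the commanded pose from where the row before left it, along the tool's axes as they then stand; what a row does not reach is not made up. A row lasts 1/8 s, in which the tool goes at most 62.5 mm and 10.7 degrees, less where a joint would pass 70% of its speed; a pose out of reach is approached as far as the arm can. A call is refused whole if a number of a shift passes 6.25 or a number of a turn 10.7, either way. A call with a gripper value outside its range is refused whole. "hand" is the finger opening in cm, from 0 to 8.54, set as the call begins (left out, the last holds). The fingers move at their own pace and stop on an object; the grip force is fixed at half the most. Time passes only in rows, so rows that do not move let the fingers close. It gives the time, the measured TCP pose, the force and the opening at its end, in the units of the state.
- robot.state(): the state, without advancing time (a new reading comes with each control period).
- imaging.read_camera(name): name is "side" or "top"; returns a dict with "img" (420x560x3 uint8, blue, green, red), "vfov" (degrees; the focal length in pixels is half the picture's height over the tangent of half this angle, whatever the lens; pixels are square), "cx", "cy" (the principal point, pixels), "cam_to_world" (4x4, takes a point from camera to world coordinates). Camera axes: x right, y up, looking along -z (the intrinsics and any distortion apply to the point x, -y, -z); pixel columns grow to the right and rows downward; lengths in m; the calibration is good to about 2 mm. A picture is of the moment at which its call begins. There is no depth.
- robot.job_done(): hands the job in, once; it reports no verdict.
The state is a dict: "t": time; "joint_positions": joint angles; "dq": joint speeds; "joint_torque": joint torques, N m; "tool_pos": TCP position; "tcp_rot": TCP orientation; "wrist_force": force on the tool from outside, world axes, zero at the start; "ft_torque": the same for the moment, N m; "grip_width": opening from 0.0 (shut) to 1.0 (fully open).
Only numpy, scipy, OpenCV 4.12 (cv2) and the standard library are available. Lean on these libraries where they do the work, as an engineer would, in place of code of your own. Each camera call takes 0.05 s, during which the arm holds its last target. There are 200 camera calls.

## Working session

There is one attempt and no reset: what is moved stays moved. The work goes in short steps, Python scripts to look and compute and a tool call to move; the robot and the scene stay as the last step left them, time stands still between calls to the robot, and variables do not carry over. Pictures are saved under pics/ and viewed, about 8 in all and at most 12, crops included, and the job is handed in when it is done.

Besides the shell and the picture viewer there is one more tool, called after "Request:" by a JSON object that holds its "name" and its "arguments", one argument or row to a line. play_rows: Moves the arm, as the interface text tells. Its arguments: {"type":"object","properties":{"rows":{"type":"array","items":{"type":"array"}},"hand":{"type":"number"}},"required":["rows"]}

```bash
ls; mkdir -p pics
python3 - <<'E'
from bench import robot, imaging
import cv2, numpy as np
s=robot.state(); print({k:np.round(v,3).tolist() for k,v in s.items()})
for n in("side","top"):
    r=imaging.read_camera(n); cv2.imwrite(f"pics/{n}0.png",r["img"])
    print(n,{k:(np.round(v,4).tolist()) for k,v in r.items() if k!="img"})
E
```

```text
pics
{'t': 0.0, 'joint_positions': [69.602, 39.534, -11.147, 89.75, 9.011, 51.71, -12.323], 'dq': [0.034, 0.0, -0.044, -0.057, -0.045, 0.057, 0.02], 'joint_torque': [0.0, -53.962, -1.267, -15.854, 0.009, 0.009, -0.0], 'tool_pos': [0.237, -0.577, 0.241], 'tcp_rot': [[0.38, -0.001, 0.925], [-0.925, 0.002, 0.38], [-0.002, -1.0, -0.0]], 'wrist_force': [0.858, 0.107, -0.55], 'ft_torque': [-0.005, 0.025, -0.009], 'grip_width': 0.997}
side {'vfov': 45.392, 'cx': 279.2278, 'cy': 211.9293, 'cam_to_world': [[-0.9735, 0.1367, -0.1832, 0.3466], [-0.2286, -0.5765, 0.7845, 1.1111], [0.0016, 0.8056, 0.5925, 0.9085], [0.0, 0.0, 0.0, 1.0]]}
top {'vfov': 52.6592, 'cx': 282.2937, 'cy': 206.9374, 'cam_to_world': [[-0.0169, 0.9875, -0.1569, 0.3689], [-0.9996, -0.0203, -0.0199, 0.0699], [-0.0229, 0.1565, 0.9874, 1.4002], [0.0, 0.0, 0.0, 1.0]]}
```

View pics/top0.png

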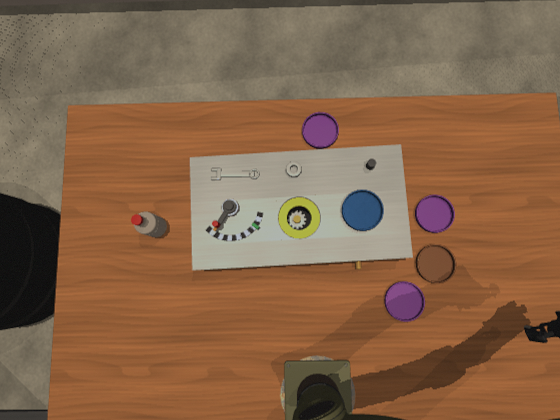

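View pics/side0.png

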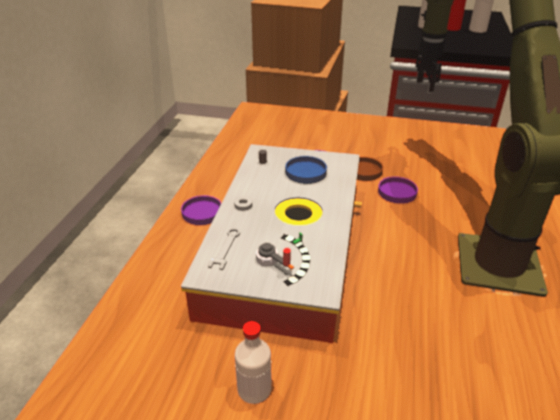

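The top view shows the blue cover at (362,210) on the deck, right of the well at (299,217). The air lever's hub is at (230,207), its knob at (215,224), and the green tab near (256,226). Lookalikes in the top view are purple pans at (320,130), (434,213) and (404,300) and a brown pan at (435,263), all off the deck. I choose the blue one at (362,210).

```bash
cat > h.py <<'E'
from bench import robot, imaging
import cv2, numpy as np
def cam(n):
    r=imaging.read_camera(n); r["f"]=210/np.tan(np.radians(r["vfov"]/2)); return r
def cast(r,p,z):
    p=np.atleast_2d(np.asarray(p,float)); T=r["cam_to_world"]
    d=np.c_[(p[:,0]-r["cx"])/r["f"],-(p[:,1]-r["cy"])/r["f"],-np.ones(len(p))]@T[:3,:3].T
    return T[:3,3]+d*((z-T[2,3])/d[:,2])[:,None]
def proj(r,P):
    T=r["cam_to_world"]; c=(np.atleast_2d(P)-T[:3,3])@T[:3,:3]
    return np.c_[r["cx"]-r["f"]*c[:,0]/c[:,2], r["cy"]+r["f"]*c[:,1]/c[:,2]]
def mask(r,lo,hi):
    return cv2.inRange(cv2.cvtColor(r["img"],cv2.COLOR_BGR2HSV),lo,hi)
def big(m):
    c,_=cv2.findContours(m,cv2.RETR_EXTERNAL,cv2.CHAIN_APPROX_NONE); return max(c,key=cv2.contourArea)[:,0,:]
def cen(m):
    ys,xs=np.nonzero(m); return np.array([xs.mean(),ys.mean()]),len(xs)
def circ(r,m,z):
    P=cast(r,big(m),z)[:,:2].astype(np.float32); (c,R)=cv2.minEnclosingCircle(P)
    A=np.c_[2*P,np.ones(len(P))]; s=np.linalg.lstsq(A,(P**2).sum(1),rcond=None)[0]
    return np.round([s[0],s[1],np.sqrt(s[2]+s[0]**2+s[1]**2),*c,R],4)
BLUE=((98,110,40),(116,255,255)); YEL=((24,120,100),(35,255,255)); GRN=((45,110,50),(80,255,255)); RED=((0,150,90),(6,255,255)); ORG=((7,170,130),(18,255,255))
E
python3 - <<'E'
from h import *
for n in("top","side"):
    r=cam(n)
    print(n,"cover z.144",circ(r,mask(r,*BLUE),.144)," yellow z.12",circ(r,mask(r,*YEL),.12), "z.114",circ(r,mask(r,*YEL),.114))
    w=np.zeros((420,560),np.uint8)
    if n=="top": w[195:245,198:275]=255
    else: w[228:290,250:318]=255
    for nm,c,z in(("grn",GRN,.12),("red",RED,.185),("org",ORG,.148)):
        m=mask(r,*c)&w
        if m.any(): p,k=cen(m); print(nm,p.round(1),k,cast(r,p,z).round(4))
    c=r["img"]; 
    crop=c[185:255,195:395] if n=="top" else c[145:295,235:365]
    cv2.imwrite(f"pics/{n}c.png",cv2.resize(crop,None,fx=4,fy=4,interpolation=cv2.INTER_CUBIC))
t=cv2.imread("pics/topc.png"); s=cv2.imread("pics/sidec.png")[290:600]
o=np.zeros((t.shape[0]+s.shape[0],800,3),np.uint8); o[:280]=t; o[280:,:s.shape[1]]=s; cv2.imwrite("pics/crop1.png",o)
E
```

```text
top cover z.144 [ 0.555  -0.1422  0.0595  0.5554 -0.1425  0.0614]  yellow z.12 [0.5399 0.0462 0.0616 0.5396 0.0464 0.0633] z.114 [0.5407 0.0461 0.0619 0.5404 0.0463 0.0636]
grn [254.9 225.5] 21 [[0.5171 0.1801 0.12  ]]
red [214.9 223.3] 25 [[0.5182 0.2903 0.185 ]]
org [215.  228.3] 3 [[0.5076 0.2965 0.148 ]]
side cover z.144 [ 0.5566 -0.1228  0.0459  0.5566 -0.1223  0.0541]  yellow z.12 [0.5427 0.0514 0.059  0.5426 0.0507 0.0624] z.114 [0.5442 0.0434 0.0595 0.5441 0.0427 0.0629]
grn [296.9 239.8] 25 [[0.5215 0.1699 0.12  ]]
red [286.2 256.2] 89 [[0.5185 0.3077 0.185 ]]
org [289.8 266. ] 12 [[0.5122 0.2969 0.148 ]]
```

View pics/crop1.png

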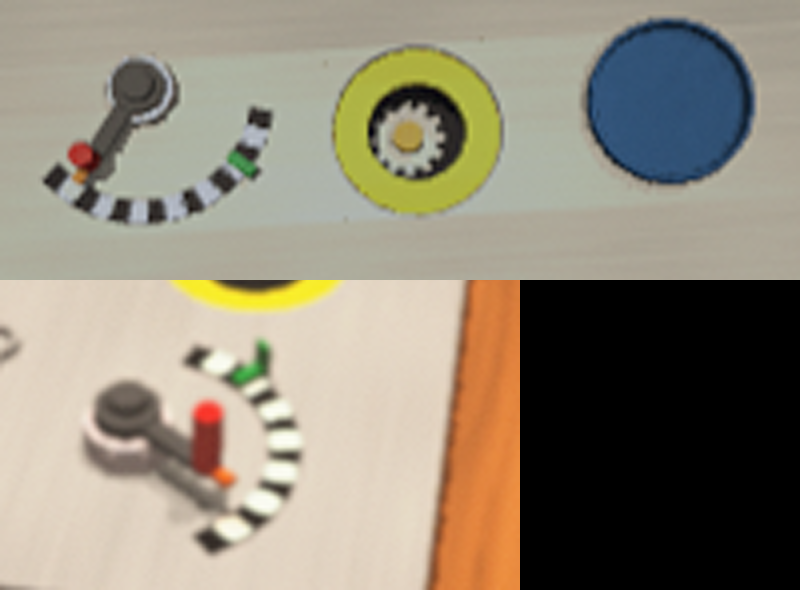

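The crop confirms the choice: an empty, open blue pan, 124 mm wide, on the deck. In the crop the lever's knob is at (82,155) and the green tab at (243,163). Next I'll measure the hub and tab, and plan the approach with closed fingers inside the pan, towing it by its front wall.

```bash
cat >> h.py <<'E'
def plan(tgt,ang=None):
    """tool-frame shift (cm) to tgt after turning tool x to world angle ang (deg); turn about tool y (deg)"""
    s=robot.state(); R=np.array(s["tcp_rot"]); p=np.array(s["tool_pos"]); a0=np.degrees(np.arctan2(R[1,0],R[0,0]))
    if ang is None: ang=a0
    turn=-((ang-a0+180)%360-180); a=np.radians(ang)
    x=np.array([np.cos(a),np.sin(a),0]); y=np.array([0,0,-1.]); z=np.cross(x,y); d=np.array(tgt)-p
    tilt=cv2.Rodrigues(np.array([R[:,1]],float))[0] if 0 else R[:,1]
    print("t",round(s["t"],2),"pos",p.round(4),"x-angle",round(a0,1),"approach",tilt.round(3),"turn_y",round(turn,1),"shift cm",(100*np.array([d@x,d@y,d@z])).round(2),"F",np.round(s["wrist_force"],1),"grip",round(s["grip_width"],3))
E
python3 - <<'E'
from h import *
r=cam("top"); 
print("hub top-cam",cast(r,[228.8,205.2],.158),"side-cam",end=""); q=cam("side"); print(cast(q,[267,246.2],.158))
# deck outline corners at z .12 (top)
print(cast(r,[[190,157],[402,145],[412,258],[192,270]],.12).round(4))
print("knobtop side",cast(q,[[235+208/4,145+(290+412-280)/4]],.19), "top",cast(r,[[195+82/4,185+154/4]],.19))
c=np.array([.5555,-.1418]); w=np.array([.5405,.046]); u=(w-c)/np.linalg.norm(w-c); a=np.degrees(np.arctan2(*-u[::-1])); print(u,a)
plan([*(c+.02*u),.20],a)
E
```

```text
hub top-cam [[0.57485651 0.2540659  0.158     ]] side-cam[[0.57560166 0.25394551 0.158     ]]
[[ 0.7365  0.3819  0.12  ]
 [ 0.7596 -0.2795  0.12  ]
 [ 0.4105 -0.2879  0.12  ]
 [ 0.3865  0.3698  0.12  ]]
knobtop side [[0.51968401 0.29448917 0.19      ]] top [[0.51691547 0.28759905 0.19      ]]
[-0.07961864  0.9968254 ] -85.43335439460138
t 0.3 pos [ 0.2374 -0.5779  0.242 ] x-angle -67.7 approach [-0.     0.001 -1.   ] turn_y 17.8 shift cm [-42.94   4.2   35.18] F [ 0.7 -0.5 -0.1] grip 0.998
```

Request:
{"name": "play_rows", "arguments": {
  "rows": [
    [[0, 0, 0], [0, 8.9, 0]],
    [[0, 0, 0], [0, 8.9, 0]],
    [[-4.8, 0, 3.9], [0, 0, 0]],
    [[-4.8, 0, 3.9], [0, 0, 0]],
    [[-4.8, 0, 3.9], [0, 0, 0]],
    [[-4.8, 0, 3.9], [0, 0, 0]],
    [[-4.8, 0, 3.9], [0, 0, 0]],
    [[-4.8, 0, 3.9], [0, 0, 0]],
    [[-4.8, 0, 3.9], [0, 0, 0]],
    [[-4.8, 0, 3.9], [0, 0, 0]]
  ],
  "hand": 0
}}

```text
t: 1.55
tool_pos: [0.5193, -0.169, 0.2424]
tcp_rot: [[0.079, 0.001, 0.997], [-0.997, -0.0, 0.079], [0.0, -1.0, 0.001]]
wrist_force: [1.2, -0.9, -0.1]
grip_width: 0.002
```

Run:
```python
from h import *
plan([.5539,-.1219,.165],-85.4)
```

```text
t 1.55 pos [ 0.5193 -0.169   0.2424] x-angle -85.5 approach [ 0.001 -0.    -1.   ] turn_y -0.1 shift cm [-4.41  7.74  3.83] F [ 1.2 -0.9 -0.1] grip 0.002
```

Request:
{"name": "play_rows", "arguments": {
  "rows": [
    [[0, 0, 0], [0, 0, 0]],
    [[0, 0, 0], [0, 0, 0]]
  ]
}}

```text
t: 1.8
tool_pos: [0.5178, -0.171, 0.2422]
tcp_rot: [[0.079, -0.001, 0.997], [-0.997, -0.001, 0.079], [0.001, -1.0, -0.001]]
wrist_force: [-0.6, 0.3, 0.1]
grip_width: -0.001
```

Run:
```python
from h import *
plan([.5539,-.1219,.165],-85.4)
```

```text
t 1.8 pos [ 0.5178 -0.171   0.2422] x-angle -85.4 approach [-0.001 -0.001 -1.   ] turn_y -0.0 shift cm [-4.6   7.72  3.99] F [-0.6  0.3  0.1] grip -0.001
```

Request:
{"name": "play_rows", "arguments": {
  "rows": [
    [[-2.3, 0, 2.0], [0, 0, 0]],
    [[-2.3, 0, 2.0], [0, 0, 0]],
    [[0, 2.6, 0], [0, 0, 0]],
    [[0, 2.6, 0], [0, 0, 0]],
    [[0, 2.5, 0], [0, 0, 0]],
    [[0, 0.8, 0], [0, 0, 0]],
    [[0, 0.3, 0], [0, 0, 0]],
    [[0, 0.3, 0], [0, 0, 0]],
    [[0, 0, 0], [0, 0, 0]]
  ]
}}

```text
t: 2.92
tool_pos: [0.5547, -0.1218, 0.1518]
tcp_rot: [[0.079, 0.001, 0.997], [-0.997, -0.0, 0.079], [0.0, -1.0, 0.001]]
wrist_force: [0.5, 0.9, 0.9]
grip_width: -0.003
```

Run:
```python
from h import *
plan([.5539,-.1219,.142],-85.4)
o=[]
for n,b in(("side",(120,240,260,400)),("top",(150,280,270,420))):
    r=cam(n); print(n,circ(r,mask(r,*BLUE),.144)); y0,y1,x0,x1=b
    o.append(cv2.resize(r["img"][y0:y1,x0:x1],(400,360) ,interpolation=cv2.INTER_CUBIC))
cv2.imwrite("pics/in1.png",np.hstack(o))
```

```text
t 2.92 pos [ 0.5547 -0.1218  0.1518] x-angle -85.5 approach [ 0.001 -0.    -1.   ] turn_y -0.1 shift cm [-0.    0.98 -0.08] F [0.5 0.9 0.9] grip -0.003
side [ 0.5877 -0.1232  0.026   0.5862 -0.1232  0.0355]
top [ 0.5213 -0.1205  0.0297  0.5205 -0.1183  0.0429]
```

View pics/in1.png

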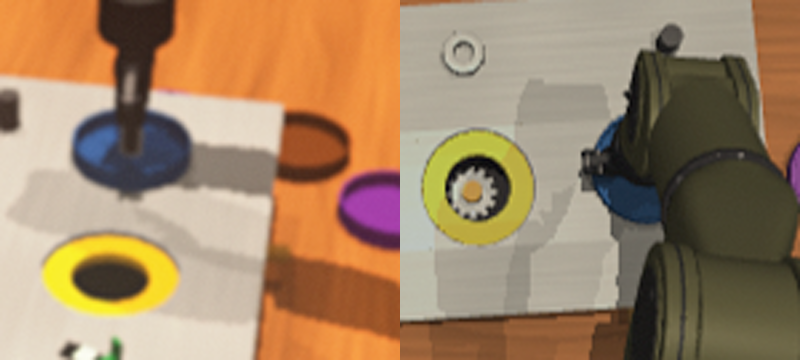

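The side half shows the closed fingers inside the pan's outline near (130,150). The top half shows the fingers at the pan's well-side edge, as the plan intended. I'll go down 1 cm and watch the force.

Request:
{"name": "play_rows", "arguments": {
  "rows": [
    [[0, 0.3, 0], [0, 0, 0]],
    [[0, 0.3, 0], [0, 0, 0]],
    [[0, 0.3, 0], [0, 0, 0]],
    [[0, 0, 0], [0, 0, 0]],
    [[0, 0, 0], [0, 0, 0]]
  ]
}}

```text
t: 3.65
tool_pos: [0.5544, -0.1217, 0.1423]
tcp_rot: [[0.079, -0.0, 0.997], [-0.997, -0.0, 0.079], [0.0, -1.0, -0.0]]
wrist_force: [-0.1, 0.3, -0.9]
grip_width: 0.001
```

Request:
{"name": "play_rows", "arguments": {
  "rows": [
    [[-1, 0, 0], [0, 0, 0]],
    [[-1, 0, 0], [0, 0, 0]],
    [[-1, 0, 0], [0, 0, 0]],
    [[-1, 0, 0], [0, 0, 0]],
    [[-1, 0, 0], [0, 0, 0]],
    [[-1, 0, 0], [0, 0, 0]],
    [[-1, 0, 0], [0, 0, 0]],
    [[-1, 0, 0], [0, 0, 0]]
  ]
}}

```text
t: 4.65
tool_pos: [0.548, -0.0413, 0.1423]
tcp_rot: [[0.079, 0.0, 0.997], [-0.997, -0.0, 0.079], [0.0, -1.0, 0.0]]
wrist_force: [0.7, -2.4, 0.9]
grip_width: 0.002
```

Run:
```python
from h import *
plan([.5544,-.1217,.142],-85.4)
o=[]
for n,b in(("side",(120,240,260,400)),("top",(150,280,270,420))):
    r=cam(n); print(n,circ(r,mask(r,*BLUE),.144)); y0,y1,x0,x1=b
    o.append(cv2.resize(r["img"][y0:y1,x0:x1],(400,360) ,interpolation=cv2.INTER_CUBIC))
cv2.imwrite("pics/in2.png",np.hstack(o))
```

```text
t 4.65 pos [ 0.548  -0.0413  0.1423] x-angle -85.5 approach [ 0. -0. -1.] turn_y -0.1 shift cm [ 8.06  0.03 -0.01] F [ 0.7 -2.4  0.9] grip 0.002
side [ 0.5829 -0.0618  0.0239  0.5824 -0.063   0.0324]
top [ 0.5182 -0.0327  0.0093  0.5176 -0.0324  0.0141]
```

View pics/in2.png

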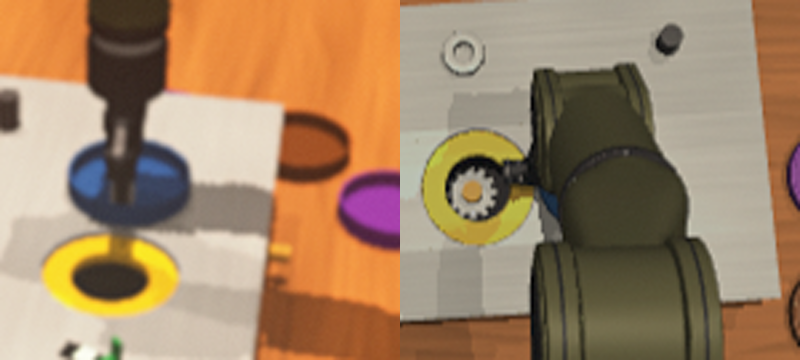

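```bash
cat >> h.py <<'E'
def rimfit(r,m,z=.144,R=.062,side="back"):
    """centre of circle radius R at height z from leftmost/rightmost/back mask outline points (robust lsq)"""
    from scipy.optimize import least_squares
    m=cv2.morphologyEx(m,cv2.MORPH_OPEN,np.ones((2,2),np.uint8)); ys,xs=np.nonzero(m)
    h=cv2.convexHull(np.c_[xs,ys].astype(np.int32)); f=np.zeros_like(m); cv2.fillPoly(f,[h],255)
    P=cast(r,big(f),z)[:,:2]; c0=P.mean(0)
    k=P[:,1]<c0[1]+.01 if r["cam_to_world"][1,3]>.5 else np.ones(len(P),bool)
    s=least_squares(lambda c:np.hypot(*(P[k]-c).T)-R,c0,loss="soft_l1",f_scale=.001)
    return s.x.round(4),np.abs(s.fun).mean().round(4),k.sum()
E
python3 - <<'E'
from h import *
r=cam("side"); m=mask(r,*BLUE); m[:150]=0;m[240:]=0; m[:,:270]=0; m[:,345:]=0
ys,xs=np.nonzero(m); print(xs.min(),xs.max(),ys.min(),ys.max())
print(rimfit(r,m), proj(r,[[.548,-.0413,.142]]))
E
```

```text
285 322 172 185
(array([ 0.5436, -0.0355]), np.float64(0.007), np.int64(50)) [[303.02341091 185.13481023]]
```

```bash
cat >> h.py <<'E'
def bmask(r,b):
    i=r["img"].astype(int); m=((i[...,0]>i[...,2]*1.35+8)&(i[...,0]>i[...,1]*1.12+4)).astype(np.uint8)*255
    o=np.zeros_like(m); y0,y1,x0,x1=b; o[y0:y1,x0:x1]=m[y0:y1,x0:x1]; return o
E
python3 - <<'E'
from h import *
r=cam("side"); m=bmask(r,(150,240,270,345))
ys,xs=np.nonzero(m); print(xs.min(),xs.max(),ys.min(),ys.max())
print(rimfit(r,m))
for c in([.55,-.084],[.55,-.08],[.555,-.084]):
  t=np.linspace(0,6.28,100); P=np.c_[c[0]+.062*np.cos(t),c[1]+.062*np.sin(t),0*t+.144]; q=proj(r,P); print(c,q.min(0).round(1),q.max(0).round(1))
E
```

```text
285 324 172 187
(array([ 0.5417, -0.0423]), np.float64(0.0025), np.int64(45))
[0.55, -0.084] [283.4 165.1] [327.1 188.5]
[0.55, -0.08] [283.1 165.8] [326.9 189.3]
[0.555, -0.084] [281.7 164.9] [325.3 188.3]
```

Request:
{"name": "play_rows", "arguments": {
  "rows": [
    [[-1.2, 0, 0], [0, 0, 0]],
    [[-1.2, 0, 0], [0, 0, 0]],
    [[-1.2, 0, 0], [0, 0, 0]],
    [[-1.2, 0, 0], [0, 0, 0]],
    [[-1.2, 0, 0], [0, 0, 0]],
    [[-1.2, 0, 0], [0, 0, 0]],
    [[-1.2, 0, 0], [0, 0, 0]],
    [[-1.2, 0, 0], [0, 0, 0]],
    [[-1, 0, 0], [0, 0, 0]],
    [[-0.4, 0, 0], [0, 0, 0]]
  ]
}}

```text
t: 6.1
tool_pos: [0.5393, 0.0696, 0.1423]
tcp_rot: [[0.081, 0.0, 0.997], [-0.997, 0.001, 0.081], [-0.001, -1.0, 0.0]]
wrist_force: [-0.0, 0.1, 0.7]
grip_width: -0.002
```

Request:
{"name": "play_rows", "arguments": {
  "rows": [
    [[-0.2, 0, 0], [0, 0, 0]],
    [[-0.2, 0, 0], [0, 0, 0]],
    [[-0.2, 0, 0], [0, 0, 0]],
    [[0, 0, 0], [0, 0, 0]]
  ]
}}

```text
t: 6.6
tool_pos: [0.539, 0.0739, 0.1424]
tcp_rot: [[0.079, 0.0, 0.997], [-0.997, 0.0, 0.079], [-0.0, -1.0, 0.0]]
wrist_force: [-0.5, -0.2, 0.7]
grip_width: 0.002
```

Run:
```python
from h import *
plan([.538,.087,.142],-85.4)
o=[]
for n,b in(("side",(150,270,240,380)),("top",(150,280,230,380))):
    r=cam(n); y0,y1,x0,x1=b
    o.append(cv2.resize(r["img"][y0:y1,x0:x1],(400,360) ,interpolation=cv2.INTER_CUBIC))
cv2.imwrite("pics/in3.png",np.hstack(o))
```

```text
t 6.6 pos [0.539  0.0739 0.1424] x-angle -85.5 approach [ 0.  0. -1.] turn_y -0.1 shift cm [-1.32  0.04  0.  ] F [-0.5 -0.2  0.7] grip 0.002
```

View pics/in3.png

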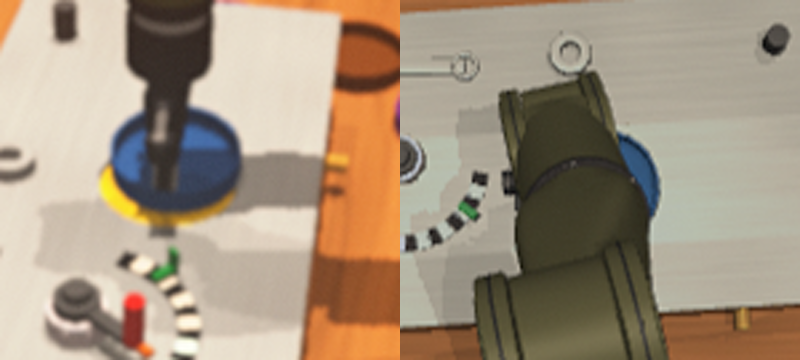

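The cover now overlaps the rim. In the left (side) half, yellow shows at the lower left, around (110,195). I'll check the sideways alignment numerically.

Run:
```python
from h import *
from scipy.optimize import least_squares
r=cam("side"); t=np.linspace(0,6.28,400)
m=bmask(r,(170,240,265,340)); ys,xs=np.nonzero(m); print("blue",xs.min(),xs.max(),ys.min(),ys.max())
y=mask(r,*YEL); y[:170]=0; y[240:]=0; ys,xs=np.nonzero(y); print("yel",xs.min(),xs.max(),ys.min(),ys.max())
def ext(c,R,z):
  q=proj(r,np.c_[c[0]+R*np.cos(t),c[1]+R*np.sin(t),0*t+z]); return q.min(0).round(1),q.max(0).round(1)
for c in([.5415,.03],[.546,.03],[.5415,.035]): print(c,"rim",ext(c,.062,.144),"base",ext(c,.062,.12))
print("well",ext([.5405,.046],.06425,.12))
i=r["img"]; 
for row in (196,198,200,202,204): print(row,"L",i[row,274:284].tolist(),"R",i[row,318:330].tolist())
```

```text
blue 279 322 187 213
yel 275 477 207 238
[0.5415, 0.03] rim (array([277. , 186.3]), array([323.7, 213. ])) base (array([277. , 193.5]), array([323.2, 220.4]))
[0.546, 0.03] rim (array([275.4, 186.1]), array([322. , 212.7])) base (array([275.4, 193.3]), array([321.5, 220.2]))
[0.5415, 0.035] rim (array([276.6, 187.3]), array([323.4, 214.1])) base (array([276.6, 194.5]), array([322.9, 221.6]))
well (array([275.2, 196.2]), array([323.4, 224.7]))
196 L [[205, 222, 232], [206, 223, 232], [204, 222, 233], [204, 219, 232], [194, 198, 205], [167, 150, 143], [125, 93, 79], [85, 63, 56], [73, 58, 55], [86, 65, 58]] R [[106, 74, 58], [81, 61, 55], [65, 53, 51], [65, 51, 50], [90, 81, 81], [139, 138, 145], [181, 194, 206], [202, 219, 233], [207, 225, 235], [206, 223, 234], [205, 222, 233], [205, 223, 233]]
198 L [[204, 221, 231], [203, 221, 232], [204, 221, 232], [203, 215, 225], [189, 184, 184], [153, 125, 112], [104, 76, 63], [83, 62, 54], [113, 77, 62], [142, 95, 69]] R [[141, 94, 66], [116, 79, 61], [88, 65, 56], [69, 54, 50], [75, 61, 58], [113, 105, 104], [165, 172, 181], [198, 215, 228], 
[... 445 characters left out ...]
0, 231], [202, 220, 231], [204, 221, 234], [190, 204, 216], [162, 159, 163], [142, 111, 95], [138, 92, 67], [151, 100, 69], [164, 109, 72], [171, 112, 76]] R [[95, 69, 58], [96, 70, 59], [88, 65, 56], [84, 62, 56], [81, 61, 53], [87, 71, 67], [102, 102, 106], [127, 137, 149], [133, 147, 160], [133, 147, 161], [132, 146, 158], [130, 144, 157]]
204 L [[200, 218, 230], [197, 212, 227], [175, 193, 207], [140, 161, 179], [110, 121, 137], [122, 96, 88], [152, 99, 67], [169, 111, 74], [169, 112, 74], [170, 113, 75]] R [[97, 70, 59], [96, 70, 58], [93, 68, 57], [92, 67, 57], [87, 65, 57], [84, 70, 67], [91, 91, 97], [110, 118, 130], [118, 128, 141], [119, 130, 141], [119, 131, 142], [117, 129, 141]]
```

Request:
{"name": "play_rows", "arguments": {
  "rows": [
    [[-0.3, 0, 0.15], [0, 0, 0]],
    [[-0.2, 0, 0.15], [0, 0, 0]],
    [[-0.2, 0, 0], [0, 0, 0]],
    [[-0.2, 0, 0], [0, 0, 0]],
    [[0, 0, 0], [0, 0, 0]]
  ]
}}

```text
t: 7.38
tool_pos: [0.541, 0.0809, 0.1425]
tcp_rot: [[0.077, -0.001, 0.997], [-0.997, -0.003, 0.077], [0.003, -1.0, -0.001]]
wrist_force: [-1.6, -4.7, 4.9]
grip_width: 0.001
```

Request:
{"name": "play_rows", "arguments": {
  "rows": [
    [[-0.2, 0, 0], [0, 0, 0]],
    [[-0.2, 0, 0], [0, 0, 0]],
    [[0, 0, 0], [0, 0, 0]]
  ]
}}

```text
t: 7.75
tool_pos: [0.5412, 0.0861, 0.1425]
tcp_rot: [[0.078, 0.001, 0.997], [-0.997, -0.001, 0.078], [0.001, -1.0, 0.0]]
wrist_force: [-0.0, -5.3, 3.8]
grip_width: 0.002
```

```bash
cat > look.py <<'E'
from h import *
import sys
plan([.538,.087,.142],-85.4)
r=cam("side"); i=r["img"].astype(int)
y=mask(r,*YEL); y[:170]=0; y[245:]=0; y[:,340:]=0; ys,xs=np.nonzero(y); print("yel px",len(xs), (xs.min(),xs.max(),ys.min(),ys.max()) if len(xs) else "")
b=i[...,0]*1.-i[...,2]  # cover edges, subpixel: blue-red crosses 0
def edges(row):
    d=b[row,262:340]>0; k=np.nonzero(d)[0]+262; 
    f=lambda a,c:a+(0-b[row,a])/(b[row,c]-b[row,a])*(c-a)
    return (f(k[0]-1,k[0]),f(k[-1]+1,k[-1])) if len(k) else None
E_=[(row,edges(row)) for row in range(185,230)]; E_=[(a,e) for a,e in E_ if e]
print("rows",E_[0][0],E_[-1][0],"cols",round(min(e[0] for _,e in E_),2),round(max(e[1] for _,e in E_),2))
t=np.linspace(0,6.28,400)
def ext(c,R,z):
  q=proj(r,np.c_[c[0]+R*np.cos(t),c[1]+R*np.sin(t),0*t+z]); return q.min(0).round(1),q.max(0).round(1)
for c,h in([(.5415,.046),.144],[(.5415,.046),.138],[(.5415,.040),.144]): print("pred rim",c,h,ext(c,.062,h),ext(c,.062,h-.024))
if len(sys.argv)>1:
    o=[]
    for n,bb in(("side",(150,270,240,380)),("top",(150,280,230,380))):
        q=cam(n); y0,y1,x0,x1=bb
        o.append(cv2.resize(q["img"][y0:y1,x0:x1],(400,360) ,interpolation=cv2.INTER_CUBIC))
    cv2.imwrite(sys.argv[1],np.hstack(o))
E
python3 look.py
```

```text
t 7.75 pos [0.5412 0.0861 0.1425] x-angle -85.5 approach [ 0.001 -0.001 -1.   ] turn_y -0.1 shift cm [-0.12  0.05 -0.31] F [-0.  -5.3  3.8] grip 0.002
yel px 22 (np.int64(275), np.int64(283), np.int64(211), np.int64(220))
rows 188 221 cols 276.26 322.75
pred rim (0.5415, 0.046) 0.144 (array([275.6, 189.4]), array([322.7, 216.6])) (array([275.6, 196.7]), array([322.2, 224.1]))
pred rim (0.5415, 0.046) 0.138 (array([275.6, 191.3]), array([322.6, 218.5])) (array([275.6, 198.4]), array([322.1, 225.9]))
pred rim (0.5415, 0.04) 0.144 (array([276.2, 188.2]), array([323.1, 215.2])) (array([276.2, 195.5]), array([322.6, 222.7]))
```

Request:
{"name": "play_rows", "arguments": {
  "rows": [
    [[-0.2, 0, 0], [0, 0, 0]],
    [[-0.2, 0, 0], [0, 0, 0]],
    [[0, 0, 0], [0, 0, 0]]
  ]
}}

```text
t: 8.18
tool_pos: [0.541, 0.0906, 0.1425]
tcp_rot: [[0.079, 0.001, 0.997], [-0.997, -0.0, 0.079], [0.0, -1.0, 0.001]]
wrist_force: [0.7, -5.4, 4.2]
grip_width: -0.003
```

```bash
python3 look.py pics/in4.png
```

```text
t 8.18 pos [0.541  0.0906 0.1425] x-angle -85.5 approach [ 0.001 -0.    -1.   ] turn_y -0.1 shift cm [ 0.33  0.05 -0.33] F [ 0.7 -5.4  4.2] grip -0.003
yel px 0 
rows 189 222 cols 275.41 322.23
pred rim (0.5415, 0.046) 0.144 (array([275.6, 189.4]), array([322.7, 216.6])) (array([275.6, 196.7]), array([322.2, 224.1]))
pred rim (0.5415, 0.046) 0.138 (array([275.6, 191.3]), array([322.6, 218.5])) (array([275.6, 198.4]), array([322.1, 225.9]))
pred rim (0.5415, 0.04) 0.144 (array([276.2, 188.2]), array([323.1, 215.2])) (array([276.2, 195.5]), array([322.6, 222.7]))
```

View pics/in4.png

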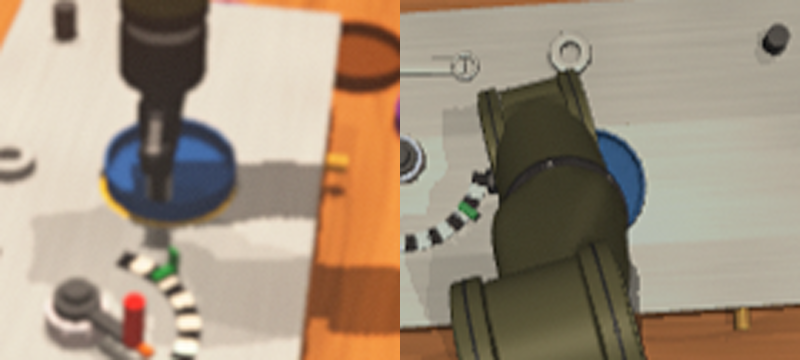

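Left half: only a thin yellow crescent remains at the lower left, around (110,200), so the cover is about 3–4 mm short. I'll raise the fingers slightly and continue.

Request:
{"name": "play_rows", "arguments": {
  "rows": [
    [[0, -0.2, 0], [0, 0, 0]],
    [[-0.15, 0, 0], [0, 0, 0]],
    [[-0.15, 0, 0], [0, 0, 0]],
    [[0, 0, 0], [0, 0, 0]]
  ]
}}

```text
t: 8.82
tool_pos: [0.5401, 0.0945, 0.1441]
tcp_rot: [[0.08, -0.0, 0.997], [-0.997, 0.0, 0.08], [-0.0, -1.0, -0.0]]
wrist_force: [-0.1, -1.6, -1.0]
grip_width: -0.0
```

```bash
python3 look.py | head -3
```

```text
t 8.82 pos [0.5401 0.0945 0.1441] x-angle -85.4 approach [-0.  0. -1.] turn_y -0.0 shift cm [ 0.73  0.21 -0.27] F [-0.1 -1.6 -1. ] grip -0.0
yel px 0 
rows 192 224 cols 275.28 322.09
```

Request:
{"name": "play_rows", "arguments": {
  "rows": [
    [[-0.15, 0, 0], [0, 0, 0]],
    [[0, 0, 0], [0, 0, 0]]
  ]
}}

```text
t: 9.12
tool_pos: [0.5401, 0.0954, 0.1442]
tcp_rot: [[0.079, -0.0, 0.997], [-0.997, -0.0, 0.079], [0.0, -1.0, -0.0]]
wrist_force: [0.7, -2.9, -1.6]
grip_width: 0.001
```

```bash
python3 look.py | head -3
```

```text
t 9.12 pos [0.5401 0.0954 0.1442] x-angle -85.5 approach [-0. -0. -1.] turn_y -0.1 shift cm [ 0.82  0.22 -0.27] F [ 0.7 -2.9 -1.6] grip 0.001
yel px 0 
rows 192 224 cols 275.33 322.15
```

Request:
{"name": "play_rows", "arguments": {
  "rows": [
    [[0.6, 0, 0], [0, 0, 0]],
    [[0.9, 0, 0], [0, 0, 0]],
    [[0, -2.5, 0], [0, 0, 0]],
    [[0, -4, 0], [0, 0, 0]],
    [[0, -4, 0], [0, 0, 0]],
    [[-4, -1.5, -0.1], [0, 0, 0]],
    [[-4.5, 0, -0.1], [0, 0, 0]],
    [[-4.5, 0, -0.1], [0, 0, 0]],
    [[-4.5, 0, 0], [0, 0, 0]],
    [[-3.5, 0, 0], [0, 0, 0]]
  ]
}}

```text
t: 10.42
tool_pos: [0.5214, 0.2915, 0.2643]
tcp_rot: [[0.08, -0.0, 0.997], [-0.997, 0.001, 0.08], [-0.001, -1.0, 0.0]]
wrist_force: [0.2, 0.1, 1.6]
grip_width: 0.0
```

```bash
sed -i 's/(150,280,230,380)/(170,270,260,370)/' look.py; python3 look.py pics/in5.png
python3 - <<'E'
from h import *
r=cam("top"); m=bmask(r,(160,280,240,360)); 
print([ (z,circ(r,m,z)) for z in(.138,.144)]); print("yellow top px",(mask(r,*YEL)[160:280,240:360]>0).sum())
E
```

```text
t 10.43 pos [0.5214 0.2915 0.2643] x-angle -85.4 approach [-0.     0.001 -1.   ] turn_y 0.0 shift cm [2.052e+01 1.223e+01 1.000e-02] F [0.2 0.1 1.6] grip 0.0
yel px 0 
rows 192 223 cols 275.34 322.18
pred rim (0.5415, 0.046) 0.144 (array([275.6, 189.4]), array([322.7, 216.6])) (array([275.6, 196.7]), array([322.2, 224.1]))
pred rim (0.5415, 0.046) 0.138 (array([275.6, 191.3]), array([322.6, 218.5])) (array([275.6, 198.4]), array([322.1, 225.9]))
pred rim (0.5415, 0.04) 0.144 (array([276.2, 188.2]), array([323.1, 215.2])) (array([276.2, 195.5]), array([322.6, 222.7]))
[(0.138, array([0.5383, 0.0444, 0.0596, 0.538 , 0.0454, 0.0617])), (0.144, array([0.5375, 0.0446, 0.0593, 0.5372, 0.0455, 0.0614]))]
yellow top px 9
```

View pics/in5.png

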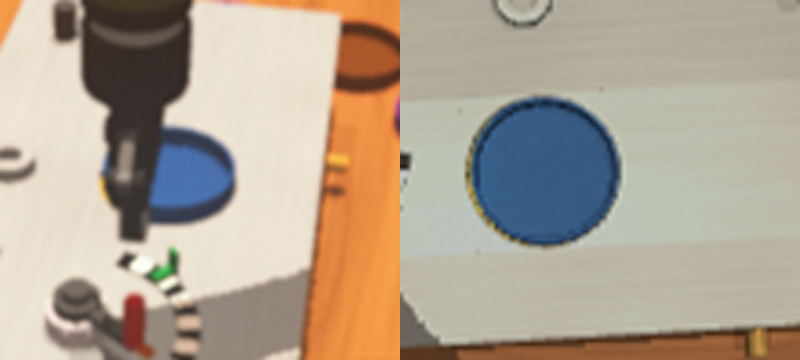

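The side view's back rim at row 192 matches the seated prediction (191.3; unseated would be 189.4). In the top view a thin yellow crescent remains at the left and lower left, around (470,190). I'll probe the pan floor gently at the back and front to confirm it is seated and level.

Run:
```python
from h import *
plan([.543,.012,.16],-85.4)
```

```text
t 10.62 pos [0.5217 0.2896 0.2641] x-angle -85.4 approach [-0. -0. -1.] turn_y -0.0 shift cm [27.84 10.41 -0.1 ] F [ 0.8 -0.9 -0.3] grip 0.002
```

Request:
{"name": "play_rows", "arguments": {
  "rows": [
    [[5.6, 0, 0], [0, 0, 0]],
    [[5.6, 0, 0], [0, 0, 0]],
    [[5.6, 0, 0], [0, 0, 0]],
    [[5.6, 0, 0], [0, 0, 0]],
    [[5.4, 0, -0.1], [0, 0, 0]],
    [[0, 4, 0], [0, 0, 0]],
    [[0, 4, 0], [0, 0, 0]],
    [[0, 2.4, 0], [0, 0, 0]],
    [[0, 0.8, 0], [0, 0, 0]],
    [[0, 0.6, 0], [0, 0, 0]]
  ]
}}

```text
t: 11.88
tool_pos: [0.5431, 0.0113, 0.1466]
tcp_rot: [[0.078, 0.001, 0.997], [-0.997, -0.001, 0.078], [0.001, -1.0, 0.001]]
wrist_force: [-0.7, -0.5, 0.4]
grip_width: 0.0
```

Request:
{"name": "play_rows", "arguments": {
  "rows": [
    [[0, 0.3, 0], [0, 0, 0]],
    [[0, 0.2, 0], [0, 0, 0]],
    [[0, 0, 0], [0, 0, 0]]
  ]
}}

```text
t: 12.25
tool_pos: [0.543, 0.0124, 0.1416]
tcp_rot: [[0.079, 0.001, 0.997], [-0.997, -0.0, 0.079], [0.0, -1.0, 0.001]]
wrist_force: [0.4, 0.2, -1.0]
grip_width: 0.0
```

Request:
{"name": "play_rows", "arguments": {
  "rows": [
    [[0, 0.3, 0], [0, 0, 0]],
    [[0, 0, 0], [0, 0, 0]]
  ]
}}

```text
t: 12.5
tool_pos: [0.5427, 0.0124, 0.1382]
tcp_rot: [[0.079, -0.0, 0.997], [-0.997, -0.0, 0.079], [0.0, -1.0, -0.0]]
wrist_force: [0.0, -0.8, 0.2]
grip_width: -0.001
```

Request:
{"name": "play_rows", "arguments": {
  "rows": [
    [[0, 0.2, 0], [0, 0, 0]],
    [[0, 0, 0], [0, 0, 0]]
  ]
}}

```text
t: 12.75
tool_pos: [0.5427, 0.0124, 0.1361]
tcp_rot: [[0.079, -0.0, 0.997], [-0.997, -0.0, 0.079], [0.0, -1.0, -0.0]]
wrist_force: [-0.2, -1.0, 0.4]
grip_width: -0.002
```

Request:
{"name": "play_rows", "arguments": {
  "rows": [
    [[0, 0.2, 0], [0, 0, 0]],
    [[0, 0, 0], [0, 0, 0]]
  ]
}}

```text
t: 13.0
tool_pos: [0.5427, 0.0124, 0.1341]
tcp_rot: [[0.079, -0.0, 0.997], [-0.997, -0.0, 0.079], [0.0, -1.0, -0.0]]
wrist_force: [-0.6, -0.7, -0.5]
grip_width: 0.002
```

Request:
{"name": "play_rows", "arguments": {
  "rows": [
    [[0, 0.2, 0], [0, 0, 0]],
    [[0, 0, 0], [0, 0, 0]]
  ]
}}

```text
t: 13.25
tool_pos: [0.5427, 0.0124, 0.1321]
tcp_rot: [[0.079, -0.0, 0.997], [-0.997, -0.0, 0.079], [0.0, -1.0, -0.0]]
wrist_force: [0.1, -0.2, 0.1]
grip_width: 0.001
```

Request:
{"name": "play_rows", "arguments": {
  "rows": [
    [[0, 0.15, 0], [0, 0, 0]],
    [[0, 0, 0], [0, 0, 0]]
  ]
}}

```text
t: 13.5
tool_pos: [0.5427, 0.0123, 0.1307]
tcp_rot: [[0.079, -0.0, 0.997], [-0.997, -0.0, 0.079], [0.0, -1.0, -0.0]]
wrist_force: [-0.4, -0.2, -0.1]
grip_width: -0.001
```

Request:
{"name": "play_rows", "arguments": {
  "rows": [
    [[0, 0.15, 0], [0, 0, 0]],
    [[0, 0, 0], [0, 0, 0]]
  ]
}}

```text
t: 13.75
tool_pos: [0.5429, 0.0124, 0.1301]
tcp_rot: [[0.079, 0.001, 0.997], [-0.997, 0.0, 0.079], [0.0, -1.0, 0.001]]
wrist_force: [-0.4, -0.3, 8.7]
grip_width: 0.002
```

Request:
{"name": "play_rows", "arguments": {
  "rows": [
    [[0, 0.15, 0], [0, 0, 0]],
    [[0, 0, 0], [0, 0, 0]]
  ]
}}

```text
t: 14.0
tool_pos: [0.5429, 0.0123, 0.13]
tcp_rot: [[0.079, 0.001, 0.997], [-0.997, 0.0, 0.079], [0.0, -1.0, 0.001]]
wrist_force: [-3.7, 0.8, 20.2]
grip_width: 0.001
```

The back floor was contacted at a TCP height of 0.1300, so the tip was at 0.119, which is the seated height. Now the front side.

Request:
{"name": "play_rows", "arguments": {
  "rows": [
    [[0, -0.8, 0], [0, 0, 0]],
    [[-2, 0, 0], [0, 0, 0]],
    [[-2.3, 0, 0], [0, 0, 0]],
    [[-2, 0, 0], [0, 0, 0]],
    [[0, 0, 0], [0, 0, 0]],
    [[0, 0.25, 0], [0, 0, 0]],
    [[0, 0.2, 0], [0, 0, 0]],
    [[0, 0, 0], [0, 0, 0]]
  ]
}}

```text
t: 15.0
tool_pos: [0.5377, 0.0742, 0.131]
tcp_rot: [[0.078, -0.001, 0.997], [-0.997, -0.001, 0.078], [0.001, -1.0, -0.001]]
wrist_force: [-0.4, -1.2, 0.8]
grip_width: 0.001
```

Request:
{"name": "play_rows", "arguments": {
  "rows": [
    [[0, 0.15, 0], [0, 0, 0]],
    [[0, 0, 0], [0, 0, 0]]
  ]
}}

```text
t: 15.25
tool_pos: [0.538, 0.0746, 0.1301]
tcp_rot: [[0.078, 0.0, 0.997], [-0.997, -0.0, 0.078], [0.0, -1.0, 0.0]]
wrist_force: [-1.6, -1.1, 4.3]
grip_width: 0.003
```

Request:
{"name": "play_rows", "arguments": {
  "rows": [
    [[0, 0.15, 0], [0, 0, 0]],
    [[0, 0, 0], [0, 0, 0]]
  ]
}}

```text
t: 15.5
tool_pos: [0.538, 0.0747, 0.13]
tcp_rot: [[0.078, 0.001, 0.997], [-0.997, -0.0, 0.078], [0.0, -1.0, 0.001]]
wrist_force: [-4.0, -1.1, 16.9]
grip_width: 0.002
```

Both sides contact at 0.130, so the cover is seated and level. Now lift and go to the lever.

Request:
{"name": "play_rows", "arguments": {
  "rows": [
    [[0, -2, 0], [0, 0, 0]],
    [[0, -4, 0], [0, 0, 0]],
    [[0, -4, 0], [0, 0, 0]],
    [[0, -3, 0], [0, 0, 0]],
    [[-4.3, 0, 0], [0, 0, 0]],
    [[-4.3, 0, 0], [0, 0, 0]],
    [[-4.3, 0, 0], [0, 0, 0]],
    [[-4.3, 0, 0], [0, 0, 0]],
    [[-4.3, 0, 0], [0, 0, 0]],
    [[0, 0, 0], [0, 0, 0]]
  ],
  "hand": 5
}}

```text
t: 16.75
tool_pos: [0.5191, 0.2948, 0.2577]
tcp_rot: [[0.086, -0.001, 0.996], [-0.996, 0.003, 0.086], [-0.003, -1.0, -0.001]]
wrist_force: [0.1, -0.3, -0.5]
grip_width: 0.586
```

Run:
```python
from h import *
plan([.5198,.2899,.172],-85.4)
r=cam("side"); m=mask(r,*GRN); m[:225]=0;m[260:]=0;m[:,280:]|=0; ys,xs=np.nonzero(m); k=(xs>280)&(xs<315)
for y in sorted(set(ys[k])): print(y,xs[k&(ys==y)].min(),xs[k&(ys==y)].max(),end="; ")
for a in np.radians([225,230,235,240]): print(round(np.degrees(a)),proj(r,[[.5752+q*np.cos(a),.254+q*np.sin(a),.12] for q in(.085,.095,.105)]).round(1).tolist())
print("cover",circ(r,bmask(r,(170,240,265,340)),.138))
```

```text
t 16.75 pos [0.5191 0.2948 0.2577] x-angle -85.0 approach [-0.001  0.003 -1.   ] turn_y 0.4 shift cm [0.49 8.57 0.03] F [ 0.1 -0.3 -0.5] grip 0.586
234 300 300; 235 300 300; 237 300 300; 238 299 300; 239 298 300; 240 294 300; 241 293 298; 242 293 296; 225 [[297.5, 246.3], [300.9, 244.9], [304.4, 243.5]]
230 [[295.7, 244.7], [298.9, 243.1], [302.1, 241.5]]
235 [[293.7, 243.2], [296.7, 241.4], [299.7, 239.7]]
240 [[291.6, 241.8], [294.3, 239.9], [297.0, 238.0]]
cover [0.5219 0.0586 0.0449 0.5218 0.0606 0.056 ]
```

Request:
{"name": "play_rows", "arguments": {
  "rows": [
    [[0.5, 2, 0], [0, 0, 0]],
    [[0, 3, 0], [0, 0, 0]],
    [[0, 2.5, 0], [0, 0, 0]],
    [[0, 1, 0], [0, 0, 0]],
    [[0, 0, 0], [0, 0, 0]]
  ]
}}

```text
t: 17.42
tool_pos: [0.5213, 0.2834, 0.1731]
tcp_rot: [[0.078, -0.001, 0.997], [-0.997, -0.001, 0.078], [0.001, -1.0, -0.001]]
wrist_force: [-0.1, -0.1, 0.6]
grip_width: 0.586
```

Run:
```python
from h import *
plan([.5198,.2899,.172],-85.4)
r=cam("side"); q=cam("top")
cv2.imwrite("pics/k1.png",np.hstack([cv2.resize(i,(400,400),interpolation=cv2.INTER_CUBIC) for i in(r["img"][210:290,240:320],q["img"][180:260,190:270])]))
```

```text
t 17.43 pos [0.5213 0.2834 0.1731] x-angle -85.5 approach [-0.001 -0.001 -1.   ] turn_y -0.1 shift cm [-0.66  0.11 -0.1 ] F [-0.1 -0.1  0.6] grip 0.586
```

View pics/k1.png

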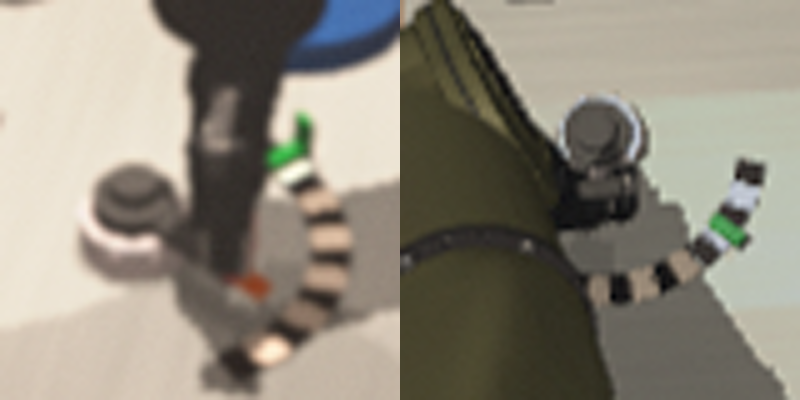

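The side half shows the finger in front of the knob, with the pointer at (250,285). The jaws straddle the knob along y, so I'll centre and close.

Request:
{"name": "play_rows", "arguments": {
  "rows": [
    [[-0.6, 0, 0], [0, 0, 0]],
    [[0, 0, 0], [0, 0, 0]],
    [[0, 0, 0], [0, 0, 0]],
    [[0, 0, 0], [0, 0, 0]],
    [[0, 0, 0], [0, 0, 0]]
  ],
  "hand": 1
}}

```text
t: 18.15
tool_pos: [0.5211, 0.2918, 0.1742]
tcp_rot: [[0.08, 0.002, 0.997], [-0.997, 0.002, 0.08], [-0.002, -1.0, 0.002]]
wrist_force: [-0.5, 3.0, 5.8]
grip_width: 0.191
```

Run:
```python
from h import *
plan([.5198,.2899,.172],-85.4)
s=robot.state(); R=np.array(s["tcp_rot"]); p=np.array(s["tool_pos"])
H=np.array([.5752,.254]); d=p[:2]-H; a0=np.degrees(np.arctan2(d[1],d[0])); print("r",np.hypot(*d),"ang",a0)
a0=147.; prev=H+.066*np.array([np.cos(np.radians(a0)),np.sin(np.radians(a0))])
N=16
for k in range(1,N+1):
    a=np.radians(a0+(231-a0)*k/N); c=H+.066*np.array([np.cos(a),np.sin(a)]); dd=np.append(c-prev,0); print(k,(100*dd@R).round(2)); prev=c
```

```text
t 18.15 pos [0.5211 0.2918 0.1742] x-angle -85.4 approach [ 0.002  0.002 -1.   ] turn_y -0.0 shift cm [ 0.18  0.22 -0.14] F [-0.5  3.   5.8] grip 0.191
r 0.0660415969318389 ang 145.0441473023107
1 [ 0.5  -0.   -0.35]
2 [ 0.53 -0.   -0.3 ]
3 [ 0.55 -0.   -0.25]
4 [ 0.57 -0.   -0.2 ]
5 [ 0.59 -0.   -0.15]
6 [ 0.6  -0.   -0.09]
7 [ 0.6  -0.   -0.04]
8 [ 0.6  -0.    0.02]
9 [ 0.6  -0.    0.07]
10 [ 0.59 -0.    0.13]
11 [ 0.58 -0.    0.18]
12 [ 0.56 -0.    0.23]
13 [ 0.53 -0.    0.28]
14 [ 0.51 -0.    0.33]
15 [ 0.47 -0.    0.38]
16 [ 0.44 -0.    0.42]
```

Request:
{"name": "play_rows", "arguments": {
  "rows": [
    [[0.5, 0, -0.35], [0, 0, 0]],
    [[0.53, 0, -0.3], [0, 0, 0]],
    [[0.55, 0, -0.25], [0, 0, 0]],
    [[0.57, 0, -0.2], [0, 0, 0]],
    [[0.59, 0, -0.15], [0, 0, 0]],
    [[0.6, 0, -0.09], [0, 0, 0]],
    [[0.6, 0, -0.04], [0, 0, 0]],
    [[0.6, 0, 0.02], [0, 0, 0]],
    [[0.6, 0, 0.07], [0, 0, 0]],
    [[0, 0, 0], [0, 0, 0]]
  ]
}}

```text
t: 19.4
tool_pos: [0.505, 0.2427, 0.174]
tcp_rot: [[0.087, -0.011, 0.996], [-0.996, 0.004, 0.087], [-0.005, -1.0, -0.011]]
wrist_force: [-15.5, 7.0, 17.0]
grip_width: 0.186
```

Request:
{"name": "play_rows", "arguments": {
  "rows": [
    [[0.59, 0, 0.13], [0, 0, 0]],
    [[0.58, 0, 0.18], [0, 0, 0]],
    [[0.56, 0, 0.23], [0, 0, 0]],
    [[0.53, 0, 0.28], [0, 0, 0]],
    [[0.51, 0, 0.33], [0, 0, 0]],
    [[0.47, 0, 0.38], [0, 0, 0]],
    [[0, 0, 0], [0, 0, 0]],
    [[0, 0, 0], [0, 0, 0]]
  ]
}}

```text
t: 20.4
tool_pos: [0.5286, 0.2078, 0.1739]
tcp_rot: [[0.081, -0.002, 0.997], [-0.997, 0.001, 0.081], [-0.001, -1.0, -0.002]]
wrist_force: [-3.1, 1.2, 8.3]
grip_width: 0.189
```

Run:
```python
from h import *
plan([.5198,.2899,.172],-85.4)
p=np.array(robot.state()["tool_pos"])
d=p[:2]-[.5752,.254]; print("r",np.hypot(*d),"ang",np.degrees(np.arctan2(d[1],d[0]))%360)
r=cam("side"); q=cam("top")
cv2.imwrite("pics/k2.png",np.hstack([cv2.resize(i,(400,400),interpolation=cv2.INTER_CUBIC) for i in(r["img"][210:290,240:320],q["img"][180:260,190:270])]))
```

```text
t 20.4 pos [0.5286 0.2078 0.1739] x-angle -85.4 approach [-0.002  0.001 -1.   ] turn_y 0.0 shift cm [-8.26  0.19 -0.22] F [-3.1  1.2  8.3] grip 0.189
r 0.06566482038036557 ang 224.751620528067
```

Request:
{"name": "play_rows", "arguments": {
  "rows": [
    [[0, 0, 0], [0, 0, 0]],
    [[0, 0, 0], [0, 0, 0]],
    [[0, -2, 0], [0, 0, 0]],
    [[0, -4, 0], [0, 0, 0]],
    [[0, -4, -2], [0, 0, 0]],
    [[0, 0, -5], [0, 0, 0]],
    [[0, 0, -5], [0, 0, 0]],
    [[0, 0, 0], [0, 0, 0]]
  ],
  "hand": 4.5
}}

```text
t: 21.5
tool_pos: [0.4058, 0.1964, 0.273]
tcp_rot: [[0.081, -0.005, 0.997], [-0.997, -0.002, 0.081], [0.002, -1.0, -0.005]]
wrist_force: [1.3, 0.2, -0.1]
grip_width: 0.533
```

Run:
```python
from h import *
r=cam("side"); q=cam("top")
for n,c,b in(("side",r,(225,290,245,320)),("top",q,(190,255,195,275))):
    y0,y1,x0,x1=b
    for nm,col in(("grn",GRN),("red",RED),("org",ORG)):
        m=np.zeros((420,560),np.uint8); m[y0:y1,x0:x1]=mask(c,*col)[y0:y1,x0:x1]
        if m.any(): print(n,nm,cen(m)[0].round(2),cen(m)[1])
cv2.imwrite("pics/k3.png",np.hstack([cv2.resize(i,(400,400),interpolation=cv2.INTER_CUBIC) for i in(r["img"][220:280,250:310],q["img"][190:250,210:270])]))
```

```text
side grn [297.42 239.89] 19
side red [290.33 232.55] 87
side org [294.71 238.  ] 7
top grn [255.  225.5] 20
top red [243.48 219.59] 27
top org [247.67 223.67] 3
```

View pics/k3.png

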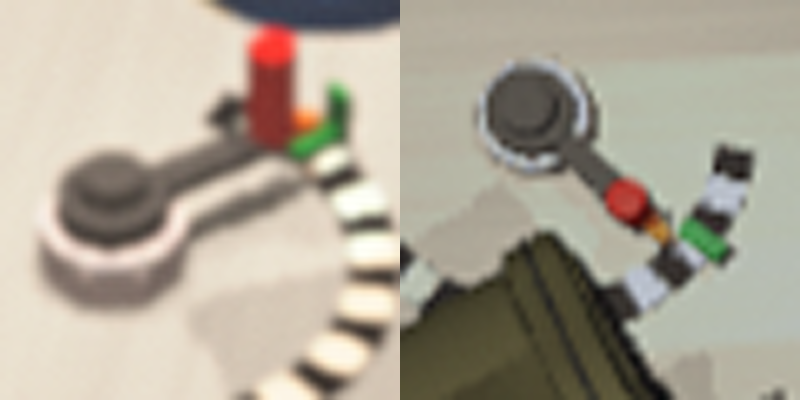

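Run:
```python
from h import *
r=cam("side"); q=cam("top")
def P(c,x,y,z): 
    x0,y0=(250,220) if c is r else (210,190)
    return cast(c,[[x0+(x+.5)/6.667-.5,y0+(y+.5)/6.667-.5]],z)[0,:2]
T=lambda x,y,z:P(q,x-400,y,z); S=lambda x,y,z:P(r,x,y,z)
H={"Tdisc":T(525,105,.152),"Taxis":T(535,96,.158),"Sdisc":S(111,195,.152),"Saxis":S(113,180,.158),"Tflange":T(534,114,.122)}
for k,v in H.items(): print(k,v.round(4))
pts={"T tip":T(668,241,.148),"T knob":T(627,199,.19),"S knob":S(273,45,.19),"S tip":S(318,122,.148)}
tab={"T tab in":T(686,228,.121),"T tab out":T(728,256,.121),"T tab c":T(707,241,.121),"S in":S(297,152,.121),"S out":S(340,128,.121)}
for h in([.5752,.254],):
  for k,v in {**pts,**tab}.items():
    d=v-h; print(k,v.round(4),"r",np.hypot(*d).round(4),"ang",(np.degrees(np.arctan2(d[1],d[0]))%360).round(1))
```

```text
Tdisc [0.5755 0.2564]
Taxis [0.5785 0.251 ]
Sdisc [0.5769 0.2566]
Saxis [0.5763 0.2555]
Tflange [0.5762 0.2567]
T tip [0.5134 0.1928] r 0.087 ang 224.7
T knob [0.5271 0.2064] r 0.0677 ang 224.7
S knob [0.5303 0.2087] r 0.0637 ang 225.2
S tip [0.5159 0.1961] r 0.0829 ang 224.3
T tab in [0.5223 0.1872] r 0.0852 ang 231.6
T tab out [0.5091 0.1682] r 0.1083 ang 232.4
T tab c [0.5162 0.1777] r 0.0965 ang 232.3
S in [0.5259 0.1824] r 0.0869 ang 235.5
S out [0.5133 0.1652] r 0.1083 ang 235.1
```

The lever is now at about 225° in world angle. The tab measures about 232° from the top camera and 235° from the side camera. In the top half the pointer tip is at (668,240) and the tab at (707,241). I'll regrip and move on by about 8°.

```bash
python3 -c "
from h import *
plan([.529,.208,.173],-85.4)"
```

```text
t 21.7 pos [0.4117 0.1978 0.2734] x-angle -85.5 approach [ 0.002  0.    -1.   ] turn_y -0.1 shift cm [-0.07 10.04 11.77] F [0.9 0.4 0.6] grip 0.529
```

Request:
{"name": "play_rows", "arguments": {
  "rows": [
    [[-0.1, 0, 5], [0, 0, 0]],
    [[0, 0, 5], [0, 0, 0]],
    [[0, 3, 1.8], [0, 0, 0]],
    [[0, 4, 0], [0, 0, 0]],
    [[0, 2.2, 0], [0, 0, 0]],
    [[0, 0.8, 0], [0, 0, 0]],
    [[0, 0, 0], [0, 0, 0]]
  ]
}}

```text
t: 22.58
tool_pos: [0.5284, 0.2078, 0.1731]
tcp_rot: [[0.079, 0.0, 0.997], [-0.997, -0.0, 0.079], [0.0, -1.0, 0.0]]
wrist_force: [0.1, -0.7, 0.4]
grip_width: 0.527
```

Request:
{"name": "play_rows", "arguments": {
  "rows": [
    [[0, 0, 0], [0, 0, 0]],
    [[0, 0, 0], [0, 0, 0]],
    [[0, 0, 0], [0, 0, 0]],
    [[0, 0, 0], [0, 0, 0]]
  ],
  "hand": 1
}}

```text
t: 23.08
tool_pos: [0.5284, 0.208, 0.1744]
tcp_rot: [[0.079, 0.002, 0.997], [-0.997, 0.001, 0.079], [-0.0, -1.0, 0.002]]
wrist_force: [-1.0, -1.1, 5.7]
grip_width: 0.189
```

Request:
{"name": "play_rows", "arguments": {
  "rows": [
    [[0.21, 0, 0.2], [0, 0, 0]],
    [[0.21, 0, 0.22], [0, 0, 0]],
    [[0.21, 0, 0.23], [0, 0, 0]],
    [[0, 0, 0], [0, 0, 0]],
    [[0, 0, 0], [0, 0, 0]]
  ]
}}

```text
t: 23.7
tool_pos: [0.5311, 0.2055, 0.1744]
tcp_rot: [[0.085, -0.005, 0.996], [-0.996, 0.003, 0.085], [-0.003, -1.0, -0.005]]
wrist_force: [-9.6, 3.1, 12.2]
grip_width: 0.189
```

Request:
{"name": "play_rows", "arguments": {
  "rows": [
    [[0, 0, 0], [0, 0, 0]],
    [[0, 0, 0], [0, 0, 0]],
    [[0, -2, 0], [0, 0, 0]],
    [[0, -4, 0], [0, 0, 0]],
    [[0, -4, -2], [0, 0, 0]],
    [[0, 0, -5], [0, 0, 0]],
    [[0, 0, -5], [0, 0, 0]],
    [[3, 0, -1], [0, 0, 0]],
    [[3, 0, 0], [0, 0, 0]],
    [[0, 0, 0], [0, 0, 0]]
  ],
  "hand": 4.5
}}

```text
t: 24.95
tool_pos: [0.41, 0.1294, 0.2734]
tcp_rot: [[0.074, 0.0, 0.997], [-0.997, -0.001, 0.074], [0.001, -1.0, 0.0]]
wrist_force: [-0.9, 0.6, 0.3]
grip_width: 0.529
```

Run:
```python
from h import *
r=cam("side"); q=cam("top")
for n,c,b in(("side",r,(220,290,245,320)),("top",q,(190,255,195,275))):
    y0,y1,x0,x1=b
    for nm,col in(("grn",GRN),("red",RED),("org",ORG)):
        m=np.zeros((420,560),np.uint8); m[y0:y1,x0:x1]=mask(c,*col)[y0:y1,x0:x1]
        if m.any(): print(n,nm,cen(m)[0].round(2),cen(m)[1])
cv2.imwrite("pics/k4.png",np.hstack([cv2.resize(i,(400,400),interpolation=cv2.INTER_CUBIC) for i in(r["img"][220:280,250:310],q["img"][190:250,210:270])]))
```

```text
side grn [296.92 239.88] 24
side red [289.42 231.89] 88
side org [294. 237.] 7
top grn [255.  225.5] 20
top red [244.15 218.7 ] 27
top org [249.5 223.5] 4
```

View pics/k4.png

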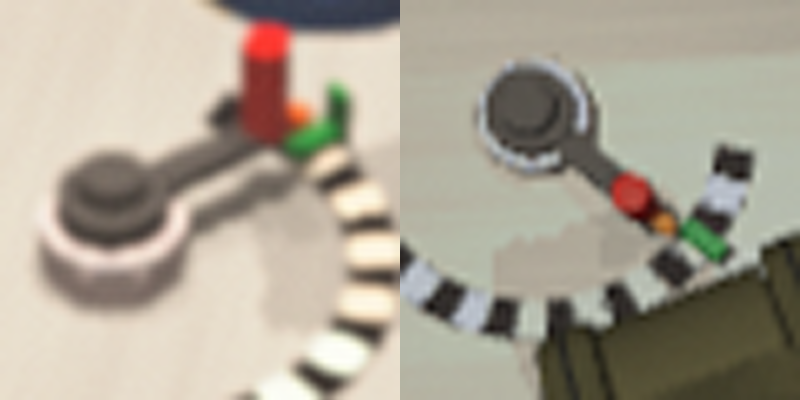

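Left: the pointer tip is at (300,112) beside the tab plate at (320,138). Right: the tip is at (672,226) and the tab at (706,240), so about 5.5° still remain. The lever followed only part of the motion, probably because the fingertips were pressing down on it. I'll regrip 5 mm higher and use TCP feedback.

```bash
python3 -c "
from h import *
plan([.5315,.205,.179],-85.4)"
```

```text
t 25.05 pos [0.4103 0.1322 0.2733] x-angle -85.5 approach [ 0.001  0.    -1.   ] turn_y -0.1 shift cm [-6.28  9.43 12.67] F [ 0.6  0.2 -0.3] grip 0.527
```

Request:
{"name": "play_rows", "arguments": {
  "rows": [
    [[-3.3, 0, 2.7], [0, 0, 0]],
    [[-3, 0, 5], [0, 0, 0]],
    [[0, 0, 5], [0, 0, 0]],
    [[0, 4, 0], [0, 0, 0]],
    [[0, 3.6, 0], [0, 0, 0]],
    [[0, 1.8, 0], [0, 0, 0]],
    [[0, 0, 0], [0, 0, 0]]
  ]
}}

```text
t: 25.92
tool_pos: [0.5304, 0.2059, 0.1777]
tcp_rot: [[0.08, -0.003, 0.997], [-0.997, -0.001, 0.08], [0.001, -1.0, -0.003]]
wrist_force: [0.8, -0.0, 0.0]
grip_width: 0.525
```

Request:
{"name": "play_rows", "arguments": {
  "rows": [
    [[0, 0, 0], [0, 0, 0]],
    [[0, 0, 0], [0, 0, 0]],
    [[0, 0, 0], [0, 0, 0]],
    [[0, 0, 0], [0, 0, 0]]
  ],
  "hand": 1
}}

```text
t: 26.42
tool_pos: [0.5322, 0.2056, 0.1804]
tcp_rot: [[0.079, 0.002, 0.997], [-0.997, 0.001, 0.079], [-0.001, -1.0, 0.002]]
wrist_force: [-0.2, 1.3, 6.3]
grip_width: 0.184
```

Request:
{"name": "play_rows", "arguments": {
  "rows": [
    [[0.22, 0, 0.22], [0, 0, 0]],
    [[0.22, 0, 0.23], [0, 0, 0]],
    [[0, 0, 0], [0, 0, 0]]
  ]
}}

```text
t: 26.8
tool_pos: [0.5343, 0.2037, 0.1803]
tcp_rot: [[0.083, -0.003, 0.997], [-0.997, 0.003, 0.083], [-0.003, -1.0, -0.002]]
wrist_force: [-5.4, 2.8, 9.4]
grip_width: 0.182
```

Request:
{"name": "play_rows", "arguments": {
  "rows": [
    [[0.2, 0, 0.2], [0, 0, 0]],
    [[0.1, 0, 0.1], [0, 0, 0]],
    [[0, 0, 0], [0, 0, 0]]
  ]
}}

```text
t: 27.18
tool_pos: [0.5354, 0.2028, 0.1803]
tcp_rot: [[0.086, -0.006, 0.996], [-0.996, 0.004, 0.086], [-0.005, -1.0, -0.006]]
wrist_force: [-9.2, 6.8, 12.8]
grip_width: 0.183
```

Request:
{"name": "play_rows", "arguments": {
  "rows": [
    [[0, 0, 0], [0, -3, 0]],
    [[0, 0, 0], [0, -3, 0]],
    [[0, 0, 0], [0, 0, 0]]
  ]
}}

```text
t: 27.55
tool_pos: [0.5388, 0.2005, 0.1804]
tcp_rot: [[0.186, -0.0, 0.983], [-0.983, 0.003, 0.186], [-0.003, -1.0, 0.0]]
wrist_force: [-3.6, 3.9, 7.6]
grip_width: 0.181
```

```bash
python3 -c "
from h import *
print(robot.state()['ft_torque'])
plan([.536,.203,.179],-80)"
```

```text
[0.61371541 0.75233458 0.27194514]
t 27.55 pos [0.5388 0.2005 0.1804] x-angle -79.3 approach [-0.     0.003 -1.   ] turn_y 0.7 shift cm [-0.3   0.14 -0.23] F [-3.6  3.9  7.6] grip 0.181
```

Request:
{"name": "play_rows", "arguments": {
  "rows": [
    [[0, 0, 0], [0, 0, 0]],
    [[0, 0, 0], [0, 0, 0]],
    [[0, -2, 0], [0, 0, 0]],
    [[0, -4, 0], [0, 0, 0]],
    [[0, -4, -2], [0, 0, 0]],
    [[0, 0, -5], [0, 0, 0]],
    [[0, 0, -5], [0, 0, 0]],
    [[3, 0, -1], [0, 0, 0]],
    [[3, 0, 0], [0, 0, 0]],
    [[0, 0, 0], [0, 0, 0]]
  ],
  "hand": 4.5
}}

```text
t: 28.8
tool_pos: [0.4229, 0.1126, 0.2793]
tcp_rot: [[0.177, 0.0, 0.984], [-0.984, -0.002, 0.177], [0.002, -1.0, -0.0]]
wrist_force: [0.5, 0.2, -0.3]
grip_width: 0.529
```

```bash
cat > lev.py <<'E'
from h import *
from scipy.optimize import least_squares
H=np.array([.5762,.2555])
r=cam("side"); q=cam("top"); ang=lambda v:(np.degrees(np.arctan2(v[1]-H[1],v[0]-H[0]))%360).round(1)
for n,c,b in(("side",r,(215,290,245,320)),("top",q,(190,255,195,275))):
    y0,y1,x0,x1=b; i=c["img"][y0:y1,x0:x1].astype(float); B,G,R=i[...,0],i[...,1],i[...,2]
    yy,xx=np.mgrid[y0:y1,x0:x1]
    w=np.clip(G-np.maximum(R,B)-12,0,None); w[w<8]=0; p=[(w*xx).sum()/w.sum(),(w*yy).sum()/w.sum()]
    print(n,"grn",np.round(p,2),"ang@.121",ang(cast(c,p,.121)[0]),end=" ")
    w=np.clip(R-np.maximum(G,B)*1.6-25,0,None)*(G<B*1.5+8); o=[(w*xx).sum()/w.sum(),(w*yy).sum()/w.sum()]
    z=.185 if n=="top" else .172
    v=cast(c,o,z)[0]; print("red",np.round(o,2),"ang",ang(v),"r",np.hypot(*(v[:2]-H)).round(4))
    m=mask(c,*ORG)[y0:y1,x0:x1]>0
    if m.any(): v=cast(c,[xx[m].mean(),yy[m].mean()],.148)[0]; print("   org ang",ang(v),"r",np.hypot(*(v[:2]-H)).round(4),m.sum())
cv2.imwrite("pics/k5.png",np.hstack([cv2.resize(i,(400,400),interpolation=cv2.INTER_CUBIC) for i in(r["img"][220:280,250:310],q["img"][190:250,210:270])]))
E
python3 lev.py
```

```text
side grn [297.25 239.37] ang@.121 237.3 red [287.26 226.5 ] ang 243.2 r 0.075
   org ang 237.1 r 0.081 3
top grn [254.78 225.28] ang@.121 232.1 red [245.86 216.53] ang 234.0 r 0.0681
   org ang 235.2 r 0.0827 2
```

Run:
```python
from h import *
H=np.array([.5762,.2555]); ang=lambda v:(np.degrees(np.arctan2(v[1]-H[1],v[0]-H[0]))%360).round(1)
q=cam("top"); r=cam("side")
out={}
for n,c,b in(("side",r,(215,290,245,320)),("top",q,(190,255,195,275))):
    m=np.zeros((420,560),np.uint8); y0,y1,x0,x1=b; m[y0:y1,x0:x1]=mask(c,*RED)[y0:y1,x0:x1]; out[n]=cen(m); print(n,out[n])
for p in([214.9,223.3],[243.48,219.59],[244.15,218.7],out["top"][0]): v=cast(q,p,.185)[0]; print("top red",p,v.round(4),ang(v),np.hypot(*(v[:2]-H)).round(4))
for p in([286.2,256.2],[290.33,232.55],[289.42,231.89],out["side"][0]): v=cast(r,p,.172)[0]; print("side red",p,v.round(4),ang(v),np.hypot(*(v[:2]-H)).round(4))
cv2.imwrite("pics/k6.png",np.hstack([cv2.resize(i,(400,400),interpolation=cv2.INTER_CUBIC) for i in(r["img"][222:262,265:305],q["img"][198:238,225:265])]))
```

```text
side (array([287.21176471, 230.        ]), 85)
top (array([245.72413793, 216.4137931 ]), 29)
top red [214.9, 223.3] [0.5181 0.2902 0.185 ] 149.1 0.0677
top red [243.48, 219.59] [0.5273 0.2073 0.185 ] 224.6 0.0686
top red [244.15, 218.7] [0.5299 0.2054 0.185 ] 227.2 0.0682
top red [245.72413793 216.4137931 ] [0.5365 0.2008 0.185 ] 234.0 0.0676
side red [286.2, 256.2] [0.5216 0.2932 0.172 ] 145.4 0.0664
side red [290.33, 232.55] [0.5303 0.2094 0.172 ] 225.1 0.065
side red [289.42, 231.89] [0.5329 0.2075 0.172 ] 228.0 0.0646
side red [287.21176471 230.        ] [0.5395 0.2017 0.172 ] 235.7 0.0651
```

View pics/k6.png

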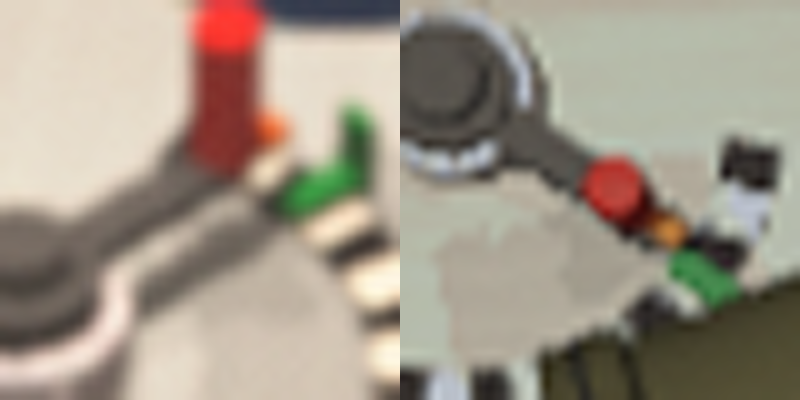

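Run:
```python
from h import *
from scipy.optimize import least_squares
q=cam("top"); r=cam("side")
D={"T":(q,.185,[[214.9,223.3],[243.48,219.59],[244.15,218.7],[245.72,216.41]]),"S":(r,.172,[[286.2,256.2],[290.33,232.55],[289.42,231.89],[287.21,230.0]])}
f=lambda a,h:(np.degrees(np.arctan2(a[1]-h[1],a[0]-h[0]))%360).round(1)
px=lambda c,x,y:[(265 if c is r else 225)+(x+.5)/10-.5,(222 if c is r else 198)+(y+.5)/10-.5]
tabs={"T":[(686,262),(706,276),(725,290)],"S":[(290,200),(318,188),(350,165)]}
tips={"T":(683,228),"S":(284,125)}
for k,(c,z,p) in D.items():
    P=cast(c,p,z)[:,:2]; s=least_squares(lambda h:np.hypot(*(P-h).T)-.066,[.576,.255]); h=s.x
    print(k,"H",h.round(4),"res",s.fun.round(4),"lever",[f(a,h) for a in P],"tip",f(cast(c,px(c,*tips[k]),.148)[0],h),
      "tab",[[f(cast(c,px(c,*t),zz)[0],h) for t in tabs[k]] for zz in(.121,.124)])
```

```text
T H [0.5737 0.2548] res [-0.0001  0.0004  0.0001 -0.0004] lever [np.float64(147.5), np.float64(225.6), np.float64(228.4), np.float64(235.4)] tip 256.2 tab [[np.float64(254.3), np.float64(253.6), np.float64(252.9)], [np.float64(254.2), np.float64(253.5), np.float64(252.8)]]
S H [0.5765 0.2567] res [ 0.      0.0001 -0.0003  0.0002] lever [np.float64(146.4), np.float64(225.6), np.float64(228.4), np.float64(236.0)] tip 236.7 tab [[np.float64(237.7), np.float64(236.8), np.float64(237.3)], [np.float64(236.1), np.float64(235.3), np.float64(235.9)]]
```

Run:
```python
from h import *
q=cam("top"); h=np.array([.5737,.2548])
f=lambda a:((np.degrees(np.arctan2(a[1]-h[1],a[0]-h[0]))%360).round(1),np.hypot(*(a[:2]-h)).round(4))
px=lambda x,y:[225+(x-400+.5)/10-.5,198+(y+.5)/10-.5]
for n,p,z in(("tip",px(683,232),.148),("orange",px(667,231),.148),("tab in",px(682,261),.122),("tab c",px(706,276),.122),("tab out",px(727,291),.122)): print(n,f(cast(q,p,z)[0]))
r=cam("side"); i=r["img"].astype(int)[228:250,285:310]; g=i[...,1]-np.maximum(i[...,0],i[...,2]); g[g<0]=0
print(g)
h=np.array([.5765,.2567])
for z in (.12,.122,.124):
  for a in(233.3,234.5,236): print(z,a,proj(r,[[h[0]+R*np.cos(np.radians(a)),h[1]+R*np.sin(np.radians(a)),z] for R in(.085,.0965,.108)]).round(1).tolist())
```

```text
tip (np.float64(237.4), np.float64(0.0846))
orange (np.float64(235.8), np.float64(0.0804))
tab in (np.float64(233.2), np.float64(0.0855))
tab c (np.float64(233.6), np.float64(0.0941))
tab out (np.float64(233.6), np.float64(0.102))
[[ 0  0  0  0  0  0  0  0  0  0  0  0  0  0  0  0  0  0  0  0  0  0  0  0
   0]
 [ 0  0  0  0  0  0  0  0  0  0  0  0  0  0  0  0  0  0  0  0  0  0  0  0
   0]
 [ 0  0  0  0  0  0  0  0  0  0  0  0  0  0  0  0  0  0  0  0  0  0  0  0
   0]
 [ 0  0  0  0  0  0  0  0  0  0  0  0  0  0  0  0  0  0  0  0  0  0  0  0
   0]
 [ 0  0  0  0  0  0  0  0  0  0  0  0  0  0  8 16  4  0  0  0  0  0  0  0
   0]
 [ 0  0  0  0  0  0  0  0  0  0  0  0  0  0 23 46 30  3  0  0  0  0  0  0
   0]
 [ 0  0  0  0  0  0  0  0  0  0  0  0  0  0 17 49 41 10  0  0  0  0  0  0
   0]
 [ 0  0  0  0  0  0  0  0  0  0  0  0  0  0  8 35 28  4  0  0  0  0  0  0
   0]
 [ 0  0  0  0  0  0  0  0  0  0  0  0  0  0 11 26 18  1  0  0  0  0  0  0
   0]
 [ 0  0  0  0  0  0  0  0  0  0  0  0  0 13 27 29 19  1  0  0  0  0  0  0
   0]
 [ 0  0  0  0  0  0  0  0  0  0  0  8 22 43 56 44 20  0  0  0  0  0  
[... 731 characters left out ...]
 [ 0  0  0  0  0  0  0  0  0  0  0  0  0  0  0  0  0  0  0  0  0  0  0  0
   0]
 [ 0  0  0  0  0  0  0  0  0  0  0  0  0  0  0  0  0  0  0  0  0  0  0  0
   0]]
0.12 233.3 [[293.7, 244.3], [297.2, 242.3], [300.7, 240.4]]
0.12 234.5 [[293.2, 243.9], [296.7, 241.9], [300.1, 240.0]]
0.12 236 [[292.6, 243.5], [295.9, 241.4], [299.3, 239.4]]
0.122 233.3 [[293.7, 243.6], [297.2, 241.7], [300.7, 239.8]]
0.122 234.5 [[293.2, 243.3], [296.7, 241.3], [300.1, 239.3]]
0.122 236 [[292.6, 242.9], [296.0, 240.8], [299.3, 238.8]]
0.124 233.3 [[293.7, 243.0], [297.2, 241.1], [300.7, 239.2]]
0.124 234.5 [[293.2, 242.7], [296.7, 240.7], [300.1, 238.7]]
0.124 236 [[292.6, 242.2], [296.0, 240.2], [299.3, 238.2]]
```

Lever: 235.4° (top camera) and 236.0° (side camera). Tab: 233.5° (top) and about 235.5° (side). In the left half the pointer tip is at (284,125) and the tab plate at (318,188). In the right half the tip is at (683,230) and the tab at (705,276). The lever is about 1.5° past the tab, so I'll regrip with the jaws tangential and bring it back 1.5–2 mm.

Request:
{"name": "play_rows", "arguments": {
  "rows": [
    [[0, 0, 0], [0, -10.6, 0]],
    [[0, 0, 0], [0, -10.6, 0]],
    [[0, 0, 0], [0, -10.6, 0]],
    [[0, 0, 0], [0, -10.6, 0]],
    [[0, 0, 0], [0, 0, 0]]
  ]
}}

```text
t: 29.82
tool_pos: [0.4227, 0.1156, 0.2792]
tcp_rot: [[0.797, -0.0, 0.604], [-0.604, 0.0, 0.797], [-0.0, -1.0, 0.0]]
wrist_force: [-0.6, -0.5, 0.0]
grip_width: 0.527
```

```bash
python3 -c "
from h import *
plan([.5385,.201,.179])"
```

```text
t 29.82 pos [0.4227 0.1156 0.2792] x-angle -37.2 approach [-0.  0. -1.] turn_y -0.0 shift cm [ 4.08 10.02 13.8 ] F [-0.6 -0.5  0. ] grip 0.527
```

Request:
{"name": "play_rows", "arguments": {
  "rows": [
    [[1.3, 0, 4.6], [0, 0, 0]],
    [[1.4, 0, 4.6], [0, 0, 0]],
    [[1.4, 0, 4.6], [0, 0, 0]],
    [[0, 0, 0], [0, 0, 0]],
    [[0, 4, 0], [0, 0, 0]],
    [[0, 4, 0], [0, 0, 0]],
    [[0, 2, 0], [0, 0, 0]],
    [[0, 0, 0], [0, 0, 0]]
  ]
}}

```text
t: 30.82
tool_pos: [0.5367, 0.1997, 0.1779]
tcp_rot: [[0.797, -0.004, 0.604], [-0.604, -0.003, 0.797], [-0.002, -1.0, -0.005]]
wrist_force: [0.2, 0.3, 0.8]
grip_width: 0.526
```

Request:
{"name": "play_rows", "arguments": {
  "rows": [
    [[0, 0, 0], [0, 0, 0]],
    [[0, 0, 0], [0, 0, 0]],
    [[0, 0, 0], [0, 0, 0]],
    [[0, 0, 0], [0, 0, 0]],
    [[0, 0, 0], [0, 0, 0]]
  ],
  "hand": 1
}}

```text
t: 31.45
tool_pos: [0.5391, 0.201, 0.1807]
tcp_rot: [[0.798, 0.002, 0.603], [-0.603, 0.001, 0.798], [0.001, -1.0, 0.002]]
wrist_force: [-1.4, -0.6, 6.2]
grip_width: 0.187
```

```bash
python3 -c "
from h import *
plan([.5385,.201,.179]); p=np.array(robot.state()['tool_pos'])[:2]
for h in([.5737,.2548],[.5765,.2567],[.5752,.2555]): d=p-h; print(np.degrees(np.arctan2(d[1],d[0]))%360,np.hypot(*d))"
```

```text
t 31.45 pos [0.5391 0.201  0.1807] x-angle -37.1 approach [ 0.002  0.001 -1.   ] turn_y -0.0 shift cm [-0.05  0.17 -0.04] F [-1.4 -0.6  6.2] grip 0.187
237.29585704979917 0.06395645807256119
236.1601822819766 0.06708127469904163
236.52092833108003 0.06536191816910635
```

Request:
{"name": "play_rows", "arguments": {
  "rows": [
    [[-0.1, 0, 0], [0, 0.8, 0]],
    [[-0.1, 0, 0], [0, 0.8, 0]],
    [[0, 0, 0], [0, 0, 0]],
    [[0, 0, 0], [0, 0, 0]]
  ]
}}

```text
t: 31.95
tool_pos: [0.5378, 0.2019, 0.1807]
tcp_rot: [[0.78, 0.002, 0.625], [-0.625, 0.0, 0.78], [0.002, -1.0, 0.002]]
wrist_force: [-0.2, -1.3, 5.6]
grip_width: 0.188
```

Request:
{"name": "play_rows", "arguments": {
  "rows": [
    [[0, 0, 0], [0, 0, 0]],
    [[0, 0, 0], [0, 0, 0]],
    [[0, -2, 0], [0, 0, 0]],
    [[0, -4, 0], [0, 0, 0]],
    [[0, -4, 0], [0, 0, 0]],
    [[-1.4, 0, -4.6], [0, 0, 0]],
    [[-1.4, 0, -4.6], [0, 0, 0]],
    [[-1.4, 0, -4.6], [0, 0, 0]],
    [[0, 0, -2], [0, 0, 0]],
    [[0, 0, 0], [0, 0, 0]]
  ],
  "hand": 4.5
}}

```text
t: 33.2
tool_pos: [0.4047, 0.1039, 0.2794]
tcp_rot: [[0.78, -0.0, 0.626], [-0.626, -0.001, 0.78], [0.0, -1.0, -0.001]]
wrist_force: [0.3, -0.3, 0.2]
grip_width: 0.521
```

```bash
python3 - <<'E'
from h import *
q=cam("top"); r=cam("side")
for n,c,z,h,b in(("S",r,.172,[.5765,.2567],(215,290,245,320)),("T",q,.185,[.5737,.2548],(190,255,195,275))):
    f=lambda v:(np.degrees(np.arctan2(v[1]-h[1],v[0]-h[0]))%360).round(1)
    y0,y1,x0,x1=b
    for nm,col,zz in(("red",RED,z),("org",ORG,.148),("grn",GRN,.122)):
        m=np.zeros((420,560),np.uint8); m[y0:y1,x0:x1]=mask(c,*col)[y0:y1,x0:x1]
        if m.any(): p,k=cen(m); print(n,nm,p.round(2),k,f(cast(c,p,zz)[0]))
print("cover top",circ(q,bmask(q,(160,280,240,360)),.138))
for nm,p in(("bearing",(293,170)),("socket",(370,165)),("spanner",(235,174))):pass
a=cv2.imread("pics/top0.png"); d=cv2.absdiff(a,q["img"]).max(2); 
for nm,(y0,y1,x0,x1) in dict(bearing=(158,182,280,306),socket=(154,176,358,382),spanner=(164,184,205,265),bottle=(205,245,125,175)).items(): print(nm,d[y0:y1,x0:x1].mean().round(1),end=" ")
plan([.5,.2,.3])
E
python3 look.py | head -3
```

```text
S red [287.51 230.26] 78 235.1
S org [291.4 235.2] 5 236.3
S grn [297.3 239.9] 20 236.2
T red [245.69 217.04] 26 234.1
T org [250.75 221.25] 4 234.1
T grn [254.86 225.48] 21 232.8
cover top [0.5386 0.0442 0.0593 0.538  0.0454 0.0617]
bearing 6.2 socket 5.7 spanner 6.3 bottle 5.3 t 33.3 pos [0.4066 0.1058 0.2795] x-angle -38.7 approach [ 0.002  0.001 -1.   ] turn_y -0.0 shift cm [ 1.41 -2.05 13.19] F [-0.8  0.4 -0.5] grip 0.527
t 33.3 pos [0.4066 0.1058 0.2795] x-angle -38.7 approach [ 0.002  0.001 -1.   ] turn_y 46.7 shift cm [ 2.93 13.75 12.95] F [-0.8  0.4 -0.5] grip 0.527
yel px 0 
rows 192 223 cols 275.33 322.23
```

```bash
python3 -c "
from bench import robot
print(robot.job_done())"
```

```text
the job is handed in; nothing more can be done
None
```

I closed the well, set the lever close to the green tab, let go and handed the job in at about 33 s of the 54 s allowed.

- **Cover:** I slid the blue cover across the deck with closed fingers inside it until it dropped into the yellow rim, before touching the lever. Pressing gently on its floor at the well-crossing front and back met resistance at the same height (TCP 0.130 m). That is exactly the seated height, so it is in and level along that line; I did not probe the other direction. The last pictures show it has not moved since.
- **Lever:** I swung it by the knob to the tab, corrected a small overshoot and released it. The cameras disagree slightly:

| Camera | Lever | Tab | Difference |
|---|---|---|---|
| Top | 234.1° | about 233.3° | +0.8° |
| Side | 235.1° | about 235.5° | −0.4° |

  I take the setting to be within about 1°. The tab's angle is the weaker reading, because the two cameras differ by about 2° on it.
- **Forces:** The highest wrist force I saw was about 24 N, while moving the lever.
- **Bystanders:** The spanner, bearing, socket and bottle look unchanged in the top view, and the gripper ended clear of everything.

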